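Rack the round-bar offcuts by thickness and chock the row

ROBOT

A 6-joint arm with a two-finger parallel gripper is mounted at the origin on a cart in front of the work surface, level with it; the furniture and walls round the work are solid. World frame = base frame: x ahead of the robot, y to its left, z up, the work surface at z = 0. Lengths are in m, angles in rad, forces in N, time in s.
With the tool pointing down it reaches from about 0.3 to 0.85 m from the base axis. Payload 4.2 kg.
Tool frame: the origin (TCP) lies at the very end of the fingers, on their centre line; the grasp point (between the pads) lies 19 mm behind it; z points along the fingers, y is the line along which they close (so a half turn about z gives the same grasp; the last joint's range is limited). The gripper opens to 91 mm and grips with 3 to 60 N. Pads are 32 mm wide; open, the fingers measure 118 mm over their backs; the gripper's body (76 mm by 178 mm) begins 60 mm behind the grasp point.
Start: joints at [-1.298, 0.32, 1.565, -0, 1.257, -0.02], TCP at [0.166, -0.551, 0.214] pointing down, gripper open.
Joint ranges: [-3.11, 3.11], [-0.84, 2.01], [0.21, 2.61], [-1.34, 4.49], [0.05, 2.63], [-2.56, 2.56]. Speed limits (rad/s): [2.57, 2.57, 3.14, 3.14, 3.14, 3.14].

INTERFACE

Orientations are given as [roll, pitch, yaw] about the fixed x, y, z axes, in that order (R = Rz(yaw) Ry(pitch) Rx(roll)).
In Python, from workcell import arm gives the robot as it stands.
- The arm moves only by the shell command python3 -m jog 'ROWS' [OPENING] [FORCE]. ROWS is a JSON object of lists of equal length, an entry for each row: "delta_pos": the shift along the world's x, y, z each as a share of 7.5 cm, from -1 to 1, a list of three; "turn": the turn about the world's z as a share of 90 degrees, from -1 to 1. A call has exactly 5 rows; each row shifts and turns the commanded pose from where the row before left it; what a row does not reach is not made up. A row lasts 1/10 s, in which the tool goes at most 50 mm and 8.59 degrees, less where a joint would pass 70% of its speed; a pose out of reach is approached as far as the arm can. A call with a number of a shift or a turn outside -1 to 1 is refused whole. A call with a gripper value outside its range is refused whole. OPENING is the opening, from 0 (shut) to 1 (fully open), set as the call begins (- or left out, the last holds). The fingers move at their own pace and stop on an object; FORCE is the grip in N (left out, the last holds). Time passes only in rows, so rows that do not move let the fingers close, or fill a call up. It gives the time, the measured TCP pose, the force, the opening and the grip force at its end, in the units of the state.
- arm.sense(): the state, without advancing time (a new reading comes with each control period).
- arm.grab_frame(name): name is "side" or "top" or "wrist"; returns a dict with "frame" (420x560x3 uint8, blue, green, red), "mtx" (3x3 intrinsics, pixels), "world_from_camera" (4x4, takes a point from camera to world coordinates). Camera axes: x right, y down, z forward; pixel columns grow to the right and rows downward; lengths in m; the calibration is good to about 2 mm. A picture is of the moment at which its call begins. There is no depth.
- arm.sign_off(): hands the job in; it is judged then, once.
The state is a dict: "t": time; "q": joint angles; "dq": joint speeds; "tau": joint torques, N m; "position": TCP position; "ee_rot": TCP orientation; "contact_force": force on the tool from outside, world axes, zero at the start; "moment": the same for the moment, N m; "opening": finger opening in m; "gripper_force": force on a finger pad.
Only numpy, scipy, OpenCV 4.12 (cv2) and the standard library are available. Lean on these libraries where they do the work, as an engineer would, in place of code of your own. Each camera call takes 0.05 s, during which the arm holds its last target. There are 200 camera calls.

TASK

Put the four round-bar offcuts away on the bar rack: lay them side by side on its two rails, square across and centred, in order of thickness, the thickest against the fixed end stop and the thinnest last, each touching the next. Then slide the red chock along the rails until it bears on the thinnest bar, so that the row is closed up and cannot roll apart, and let go.

Things in the scene. Friction and masses are not known exactly. Their poses are not given: they have to be found in the camera images.
- aluminium_bar: thickest offcut: pale silver-grey aluminium round bar, diameter 42 mm, 56 mm long, lying on its side. Origin on the bar's axis at half its length; its x axis is the bar's axis (y and z turn as it rolls). Rolls when pushed; stays where set down gently.
- brass_bar: second thickest: yellow brass round bar, diameter 35 mm, 56 mm long, lying on its side. Origin on the bar's axis at half its length; its x axis is the bar's axis (y and z turn as it rolls). Rolls when pushed; stays where set down gently.
- copper_bar: third: reddish copper round bar, diameter 28 mm, 56 mm long, lying on its side. Origin on the bar's axis at half its length; its x axis is the bar's axis (y and z turn as it rolls). Rolls when pushed; stays where set down gently.
- steel_bar: thinnest: dull mid-grey steel round bar, diameter 22 mm, 56 mm long, lying on its side. Origin on the bar's axis at half its length; its x axis is the bar's axis (y and z turn as it rolls). Rolls when pushed; stays where set down gently.
- rack: Fixed bar rack, blue-grey plate 92 x 250 mm (x, y), 8 mm high. Origin: centre of its underside, z up. Two rubber-topped rails along y, 8 mm wide, centred at x = -15 and +15 mm, tops at z = 34 mm; bars lie across them, parallel to x. Upright steel end stop (48 mm wide, top at 70 mm) at the +y end, its face at y = +110 mm; the red chock is at the -y end.
- chock (a joint): Red chock (46 mm wide, top at 60 mm) sliding along the rails, m: 0 = fully back at the rack's -y end, grows towards the end stop, at most 0.075. Captive; about 3 N of friction, stays where left. Its black rubber face (steep, leaning back 0.2 rad) is at y = -75 mm + joint value in the rack's frame, 11 mm above the rails.
- chock_knob (a point): Middle of the round black upright knob on the chock, 80 mm above the bench, 25 mm behind the chock's face (rack frame: x = 0, y = -100 mm + joint value). Knob 26 mm in diameter, 27 mm high, top at 93 mm. Axes as the rack's.
Not all that is in view belongs to the job. Leave any turquoise look-alike of the aluminium_bar alone. Of the things that look like the copper_bar, the larger one is meant.

How it is judged:
By the outcome, as a careful person would: the job done as asked, in the order asked, and still so for the second after the job is handed in, with the robot touching nothing.
It also fails if it takes over 136 s, if anything falls off the work surface, if the arm or the gripper's body presses on something with over 40 N, if the wrist force passes 120 N, or if a joint passes its speed limit or range.

## Working session

There is one attempt and no reset: what is moved stays moved. The work goes in short steps, Python scripts to look and compute and a shell command to move; the robot and the scene stay as the last step left them, time stands still between calls to the robot, and variables do not carry over. Pictures are saved under pics/ and viewed, at most 14 in all, crops included, and the job is handed in when it is done.

```bash
ls; mkdir -p pics; cat > h.py <<'E'
import numpy as np, cv2
from workcell import arm
def grab(n):
    f=arm.grab_frame(n); return f["frame"],np.array(f["mtx"]),np.array(f["world_from_camera"])
def ray(px,K,T,z):
    d=T[:3,:3]@np.linalg.solve(K,[px[0],px[1],1.]); o=T[:3,3]
    return o+d*(z-o[2])/d[2]
def proj(p,K,T):
    c=np.linalg.inv(T)@np.append(p,1); u=K@c[:3]; return u[:2]/u[2]
E
python3 - <<'E'
from h import *
for n in("top","side"):
    f,K,T=grab(n); cv2.imwrite(f"pics/{n}0.png",f); print(n,T.round(3).tolist(),K.round(0).tolist())
s=arm.sense(); print(s)
E
```

```text
pics
top [[-0.003, -0.983, 0.181, 0.276], [-1.0, 0.002, -0.007, -0.019], [0.007, -0.181, -0.983, 1.301], [0.0, 0.0, 0.0, 1.0]] [[503.0, 0.0, 281.0], [0.0, 503.0, 206.0], [0.0, 0.0, 1.0]]
side [[-0.836, -0.339, 0.431, -0.08], [-0.548, 0.519, -0.656, 0.849], [-0.001, -0.785, -0.62, 0.895], [0.0, 0.0, 0.0, 1.0]] [[537.0, 0.0, 271.0], [0.0, 537.0, 211.0], [0.0, 0.0, 1.0]]
{'t': 0.1, 'q': array([-1.29799747e+00,  3.20214915e-01,  1.56554271e+00,  1.88830325e-06,
        1.25741264e+00, -1.99764443e-02]), 'dq': array([-2.10101535e-04, -2.02201756e-03, -2.41049748e-03, -1.64720824e-03,
       -1.21422278e-04,  6.88473221e-05]), 'tau': array([ 6.87530191e-04, -4.13333380e+01, -2.32509792e+01,  7.29280408e-02,
        4.22378560e-02, -5.59751788e-05]), 'position': array([ 0.16584338, -0.55009156,  0.21321742]), 'ee_rot': array([-3.14001540e+00, -3.33079247e-05,  2.92774686e-01]), 'contact_force': array([ 0.23819019, -0.0822675 ,  0.19305366]), 'moment': array([ 0.0346112 , -0.02003154, -0.01152727]), 'gripper_force': 0.0, 'opening': 0.0910383353187771}
```

View pics/top0.png

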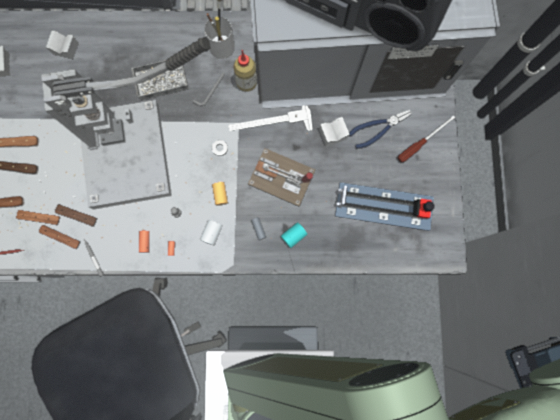

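View pics/side0.png

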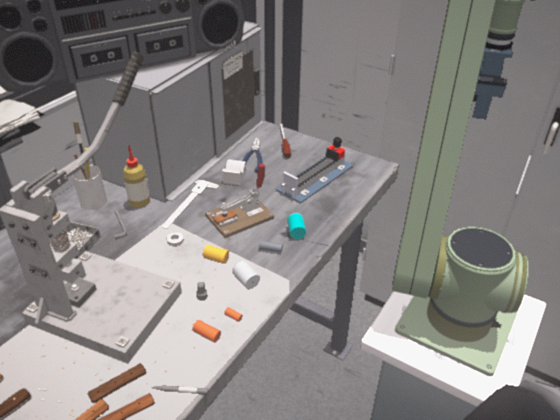

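The top view shows aluminium at (212,232), brass (220,193), copper (144,240; the smaller one at 171,248 is a decoy), steel (258,228) and the turquoise look-alike (293,235). The rack runs from the stop at (340,200) to the red chock at (428,208). The side view shows the same layout.

```bash
cat >> h.py <<'E'
def blob(f,K,T,seed,z,box=30,tol=None,mask=None):
    """contour around seed pixel -> minAreaRect on plane z: centre, (long,short), long axis angle"""
    c,_=cv2.findContours(mask.astype(np.uint8),cv2.RETR_EXTERNAL,cv2.CHAIN_APPROX_NONE)
    c=min(c,key=lambda k:-cv2.pointPolygonTest(k,seed,True))
    P=np.array([ray(p[0],K,T,z)[:2] for p in c]).astype(np.float32)
    (cx,cy),(w,h),a=cv2.minAreaRect(P*1000)
    if h>w: w,h,a=h,w,a+90
    return np.round([cx,cy,w,h,(a+90)%180-90],1)
E
python3 - <<'E'
from h import *
f,K,T=grab("top"); H=cv2.cvtColor(f,cv2.COLOR_BGR2HSV)
for n,s in dict(al=(212,232),br=(220,193),co=(144,240),st=(258,228),plate=(380,190),plate2=(360,217),dec=(293,235),chock=(421,209)).items(): print(n,H[s[1],s[0]],f[s[1],s[0]], [H[s[1]+d,s[0]+e].tolist() for d,e in((12,0),(-14,0),(0,14))])
h,s,v=[H[...,i].astype(int) for i in range(3)]
M={'br':((220,193),.0175,(h>15)&(h<32)&(s>120)),'co':((144,240),.014,(h<15)&(s>120)&(v>150)),'al':((212,232),.021,(s<30)&(v>190)),'st':((258,228),.011,None)}
for n,(sd,z,m) in M.items():
    if m is not None: print(n,blob(f,K,T,sd,z,mask=m))
for n,p,z in(("st",(258,228),.011),("stop",(340,197),.05),("knob",(430,208),.08),("tL",(337,203),.0)): print(n,ray(p,K,T,z).round(3))
c=f[170:250,190:450]; cv2.imwrite("pics/c1.png",cv2.resize(c,None,fx=3,fy=3,interpolation=cv2.INTER_CUBIC))
E
```

```text
al [ 95   6 245] [245 244 239] [[99, 10, 183], [109, 10, 213], [103, 11, 213]]
br [ 23 117 248] [134 223 248] [[21, 17, 152], [103, 11, 201], [100, 7, 213]]
co [  9 124 241] [124 161 241] [[6, 51, 176], [99, 8, 212], [99, 9, 210]]
st [106  25 172] [172 163 155] [[103, 14, 126], [108, 9, 147], [107, 12, 154]]
plate [105  60 161] [161 142 123] [[105, 59, 161], [102, 9, 140], [107, 33, 138]]
plate2 [105  54 166] [166 148 131] [[103, 14, 131], [104, 57, 160], [105, 57, 165]]
dec [ 90 155 235] [233 235  92] [[101, 17, 119], [105, 11, 137], [95, 37, 132]]
chock [  1 189 166] [ 43  48 166] [[105, 53, 168], [106, 59, 155], [105, 9, 162]]
br [548.5 133.   53.2  27.1   9.5]
co [423.7 325.4  52.1  18.    2.6]
al [554.8 295.2 828.  440.4 -86.8]
st [0.457 0.032 0.011]
stop [ 0.531 -0.178  0.05 ]
knob [ 0.496 -0.396  0.08 ]
tL [ 0.525 -0.176  0.   ]
```

View pics/c1.png

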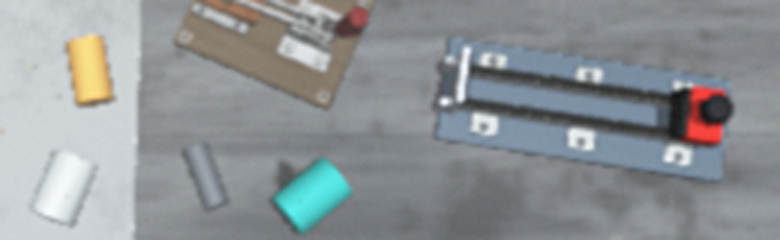

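Rack rails run slightly clockwise from world y (yaw about -8°). The crop confirms plate, stop at left and chock at right. I'll move above the rack with the tool's y axis along the rack's x axis and look with the wrist camera.

```bash
R='{"delta_pos":[[0.46,0.35,0.14],[0.46,0.35,0.14],[0.46,0.35,0.14],[0.46,0.35,0.14],[0.46,0.35,0.14]],"turn":[0.072,0.072,0.072,0.072,0.072]}' ; 
python3 -m jog '{"delta_pos":[[0.46,0.35,0.14],[0.46,0.35,0.14],[0.46,0.35,0.14],[0.46,0.35,0.14],[0.46,0.35,0.14]],"turn":[0.072,0.072,0.072,0.072,0.072]}'
python3 -m jog '{"delta_pos":[[0.46,0.35,0.14],[0.46,0.35,0.14],[0.46,0.35,0.14],[0.46,0.35,0.14],[0.46,0.35,0.14]],"turn":[0.072,0.072,0.072,0.072,0.072]}'
python3 -m jog '{"delta_pos":[[0,0,0],[0,0,0],[0,0,0],[0,0,0],[0,0,0]],"turn":[0,0,0,0,0]}'
python3 - <<'E'
from h import *
f,K,T=grab("wrist"); cv2.imwrite("pics/w1.png",f); print(T.round(3).tolist(),K.round(0).tolist())
np.savez("w1.npz",f=f,K=K,T=T)
E
```

```text
t: 0.65
position: [0.3395, -0.418, 0.2667]
ee_rot: [-3.141, -0.0, 0.863]
contact_force: [1.3, -0.7, 0.1]
opening: 0.091
gripper_force: 0.0
t: 1.15
position: [0.5121, -0.2866, 0.3192]
ee_rot: [-3.141, -0.0, 1.429]
contact_force: [1.7, -0.4, 0.0]
opening: 0.0913
gripper_force: 0.0
t: 1.65
position: [0.51, -0.2888, 0.3189]
ee_rot: [-3.141, -0.0, 1.422]
contact_force: [-0.2, -0.3, 0.5]
opening: 0.0913
gripper_force: 0.0
[[0.989, -0.141, -0.043, 0.522], [-0.148, -0.947, -0.286, -0.208], [-0.001, 0.289, -0.957, 0.49], [0.0, 0.0, 0.0, 1.0]] [[327.0, 0.0, 275.0], [0.0, 327.0, 210.0], [0.0, 0.0, 1.0]]
```

View pics/w1.png

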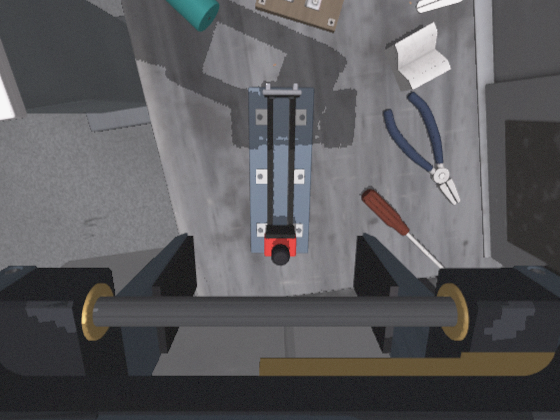

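The wrist view shows the rack upright in the frame: stop plate at about (283,93), rails at columns 270 and 292, knob at (281,255).

```bash
cat > rack.py <<'E'
from h import *
d=np.load("w1.npz"); f,K,T=d["f"],d["K"],d["T"]
g=cv2.cvtColor(f,cv2.COLOR_BGR2GRAY).astype(int)
for nm,a,b in(("L",262,280),("R",284,302)):
    P=[]
    for r in range(155,222,3):
        row=g[r,a:b]; w=np.clip(75-row,0,None); 
        if w.sum()>0: P.append(ray(((w*np.arange(a,b)).sum()/w.sum(),r),K,T,.034)[:2])
    P=np.array(P); k=np.polyfit(P[:,1],P[:,0],1); print(nm,len(P),"x at y=-.27",np.polyval(k,-.27).round(4),"yaw deg",np.degrees(-np.arctan(k[0])).round(2),"resid",np.std(P[:,0]-np.polyval(k,P[:,1])).round(4))
print(g[93,255:315].tolist()); print(g[78:112,281].tolist()); print(g[170,262:302].tolist())
H=cv2.cvtColor(f,cv2.COLOR_BGR2HSV)
m=(H[...,0]>98)&(H[...,0]<115)&(H[...,1]>70)&(H[...,2]>40); m[:, :240]=0;m[:,325:]=0; m[:80]=0;m[258:]=0
c,_=cv2.findContours(m.astype(np.uint8),cv2.RETR_EXTERNAL,cv2.CHAIN_APPROX_NONE); c=np.vstack([k for k in c if cv2.contourArea(k)>100])
P=np.array([ray(p[0],K,T,.008)[:2] for p in c])*1000; print(cv2.minAreaRect(P.astype(np.float32)))
k=ray((281,247),K,T,.093); print("knob approx",k)
E
python3 rack.py
```

```text
L 23 x at y=-.27 0.5057 yaw deg -8.82 resid 0.0001
R 23 x at y=-.27 0.5356 yaw deg -8.89 resid 0.0002
[94, 95, 94, 138, 142, 108, 91, 102, 136, 143, 146, 143, 140, 144, 147, 146, 143, 147, 148, 146, 144, 144, 143, 145, 143, 145, 148, 150, 150, 146, 144, 148, 147, 151, 150, 153, 154, 152, 150, 149, 151, 151, 151, 153, 151, 150, 120, 94, 92, 90, 91, 92, 91, 91, 90, 91, 91, 95, 81, 80]
[85, 87, 86, 85, 86, 87, 85, 87, 82, 79, 87, 109, 145, 163, 160, 148, 113, 47, 33, 54, 80, 89, 87, 92, 93, 93, 94, 93, 92, 90, 90, 90, 92, 93]
[224, 224, 225, 224, 223, 126, 57, 55, 55, 53, 61, 127, 139, 135, 138, 137, 137, 137, 138, 137, 141, 137, 137, 136, 136, 125, 79, 57, 56, 54, 56, 57, 168, 216, 222, 222, 222, 221, 222, 221]Traceback (most recent call last):
  File "rack.py", line 13, in <module>
    c,_=cv2.findContours(m.astype(np.uint8),cv2.RETR_EXTERNAL,cv2.CHAIN_APPROX_NONE); c=np.vstack([k for k in c if cv2.contourArea(k)>100])
                                                                                        ~~~~~~~~~^^^^^^^^^^^^^^^^^^^^^^^^^^^^^^^^^^^^^^^^^^
    return _nx.concatenate(arrs, 0, dtype=dtype, casting=casting)
           ~~~~~~~~~~~~~~~^^^^^^^^^^^^^^^^^^^^^^^^^^^^^^^^^^^^^^^
ValueError: need at least one array to concatenate
```

```bash
python3 - <<'E'
from h import *
d=np.load("w1.npz"); f,K,T=d["f"],d["K"],d["T"]
g=cv2.cvtColor(f,cv2.COLOR_BGR2GRAY).astype(int)
for c in(256,304): print(c,g[80:95,c].tolist(),g[240:262,c].tolist())
a=np.radians(-8.85); ex=np.array([np.cos(a),np.sin(a)]); ey=np.array([-np.sin(a),np.cos(a)])
for c,r in((256,88),(304,88),(256,252),(304,250)): print(c,r,ray((c,r),K,T,.008)[:2].round(4), "along",(ray((c,r),K,T,.008)[:2]@ey).round(4))
for r in(89,95): print("stop top",r,(ray((281,r),K,T,.07)[:2]@ey).round(4))
print("stop front foot",(ray((281,96),K,T,.034)[:2]@ey).round(4))
m=(g<40); m[:, :265]=0;m[:,297:]=0;m[:238]=0;m[268:]=0
c=max(cv2.findContours(m.astype(np.uint8),cv2.RETR_EXTERNAL,cv2.CHAIN_APPROX_NONE)[0],key=cv2.contourArea); print(cv2.boundingRect(c),cv2.minEnclosingCircle(c))
cv2.imwrite("pics/c2.png",np.hstack([cv2.resize(f[75:115,240:325],None,fx=4,fy=4),cv2.resize(f[225:265,240:325],None,fx=4,fy=4)]))
E
```

```text
256 [145, 144, 146, 147, 145, 145, 124, 105, 135, 146, 146, 127, 93, 95, 95] [129, 131, 130, 130, 130, 131, 131, 129, 129, 130, 130, 129, 122, 106, 110, 110, 105, 109, 109, 109, 112, 111]
304 [88, 88, 89, 88, 88, 87, 83, 78, 86, 95, 92, 90, 90, 90, 91] [128, 129, 130, 128, 129, 132, 127, 127, 128, 129, 126, 128, 123, 129, 138, 138, 136, 140, 139, 139, 139, 142]
256 88 [ 0.5006 -0.1732] along -0.0941
304 88 [ 0.5663 -0.183 ] along -0.0937
256 252 [ 0.4602 -0.4163] along -0.3405
304 250 [ 0.5366 -0.4242] along -0.3365
stop top 89 -0.099
stop top 95 -0.1058
stop front foot -0.1054
(272, 244, 17, 13) ((279.7980651855469, 252.46153259277344), 8.563436508178711)
```

View pics/c2.png

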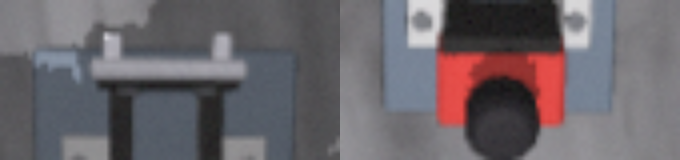

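```bash

python3 -m jog '{"delta_pos":[[-0.05,0.54,0.1],[-0.05,0.54,0.1],[-0.05,0.54,0.1],[-0.05,0.54,0.1],[-0.05,0.54,0.1]],"turn":[0,0,0,0,0]}'
python3 -m jog '{"delta_pos":[[-0.05,0.54,0.1],[-0.05,0.54,0.1],[-0.05,0.54,0.1],[-0.05,0.54,0.1],[-0.05,0.54,0.1]],"turn":[0,0,0,0,0]}'
python3 -m jog '{"delta_pos":[[0,0,0],[0,0,0],[0,0,0],[0,0,0],[0,0,0]],"turn":[0,0,0,0,0]}'
python3 - <<'E'
from h import *
f,K,T=grab("wrist"); cv2.imwrite("pics/w2.png",f); print(T.round(3).tolist())
np.savez("w2.npz",f=f,K=K,T=T)
for p in((.457,.032,.011),(.5485,.133,.0175),(.424,.325,.014)): print(proj(p,K,T))
E
```

```text
t: 2.2
position: [0.4915, -0.0845, 0.3569]
ee_rot: [3.141, -0.0, 1.422]
contact_force: [0.6, -0.0, 0.4]
opening: 0.0912
gripper_force: 0.0
t: 2.7
position: [0.4729, 0.118, 0.3945]
ee_rot: [3.141, -0.0, 1.423]
contact_force: [1.0, 0.5, 0.4]
opening: 0.0911
gripper_force: 0.0
t: 3.2
position: [0.4736, 0.1158, 0.3938]
ee_rot: [-3.141, 0.0, 1.422]
contact_force: [-0.2, -0.0, -0.2]
opening: 0.091
gripper_force: 0.0
[[0.989, -0.141, -0.043, 0.486], [-0.148, -0.947, -0.286, 0.197], [-0.001, 0.289, -0.957, 0.565], [0.0, 0.0, 0.0, 1.0]]
[272.72435596 210.16491193]
[318.41121168 145.49164017]
[222.04873941  29.88502042]
```

View pics/w2.png

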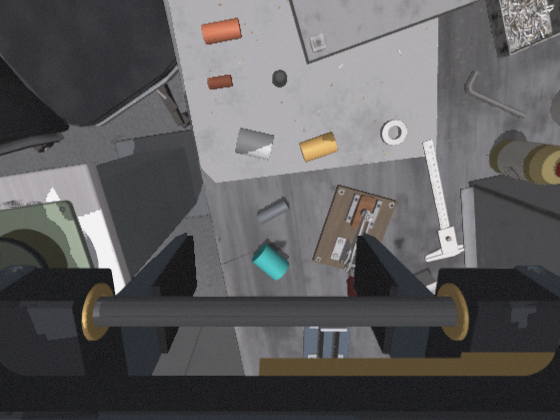

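Wrist view shows copper (221,31), its small decoy (219,82), aluminium half-shadowed (255,143), brass (318,147), steel (272,210) and the turquoise bar (270,261).

```bash
cat >> h.py <<'E'
def seg(f,c,half,thr):
    x,y=int(c[0]),int(c[1]); m=np.zeros(f.shape[:2],np.uint8)
    y0=max(0,y-half);x0=x-half
    r=cv2.cvtColor(f,cv2.COLOR_BGR2LAB)[y0:y+half,x0:x+half].astype(float)
    b=np.median(r.reshape(-1,3),axis=0); m[y0:y+half,x0:x+half]=(np.linalg.norm(r-b,axis=2)>thr)
    return cv2.morphologyEx(m,cv2.MORPH_CLOSE,np.ones((3,3),np.uint8))
E
python3 - <<'E'
from h import *
d=np.load("w2.npz"); f,K,T=d["f"],d["K"],d["T"]
for n,s,z,half in(("al",(255,143),.021,32),("br",(318,147),.0175,30),("co",(221,31),.014,31),("st",(272,210),.011,26)):
    for thr in(10,15,20,28): print(n,thr,blob(f,K,T,s,z,mask=seg(f,s,half,thr)))
E
```

```text
al 10 [444.6 151.9  59.2  43.4 -21.2]
al 15 [444.1 152.1  58.1  43.4 -21.2]
al 20 [444.2 152.1  57.6  43.4 -21.2]
al 28 [444.  151.7  57.6  41.9 -21.2]
br 10 [548.5 131.6  60.3  36.4  11. ]
br 15 [548.2 131.5  59.6  36.4  11. ]
br 20 [548.  131.5  59.2  36.4  11.3]
br 28 [547.9 130.8  58.8  35.3  12.2]
co 10 [422.5 324.   59.8  29.9   1.3]
co 15 [422.1 323.9  59.   29.9   1.3]
co 20 [421.9 323.8  58.6  29.7   1.3]
co 28 [422.1 323.7  58.3  29.5   1.3]
st 10 [449.3  31.5  99.4  74.   74.2]
st 15 [456.5  34.3  61.5  28.6  20.3]
st 20 [456.3  38.5  59.5  23.5   9.8]
st 28 [456.5  41.4  58.4  20.2   5.2]
```

```bash

python3 -m jog '{"delta_pos":[[-0.079,0.097,-0.6],[-0.079,0.097,-0.6],[-0.079,0.097,-0.6],[-0.079,0.097,-0.6],[-0.079,0.097,-0.6]],"turn":[-0.028,-0.028,-0.028,-0.028,-0.028]}'
python3 -m jog '{"delta_pos":[[0,0,-0.6],[0,0,-0.6],[0,0,-0.6],[0,0,-0.18],[0,0,-0.18]],"turn":[0,0,0,0,0]}'
python3 -m jog '{"delta_pos":[[0,0,0],[0,0,0],[0,0,0],[0,0,0],[0,0,0]],"turn":[0,0,0,0,0]}' 0 30
python3 -m jog '{"delta_pos":[[0,0,0],[0,0,0],[0,0,0],[0,0,0],[0,0,0]],"turn":[0,0,0,0,0]}'
```

```text
t: 3.75
position: [0.4436, 0.153, 0.1675]
ee_rot: [3.141, -0.001, 1.201]
contact_force: [0.7, -0.2, -0.1]
opening: 0.0911
gripper_force: 0.0
t: 4.25
position: [0.4433, 0.1526, 0.0054]
ee_rot: [-3.14, 0.002, 1.203]
contact_force: [-0.5, 0.0, -0.2]
opening: 0.0913
gripper_force: 0.0
t: 4.75
position: [0.4448, 0.1535, 0.0078]
ee_rot: [3.139, -0.001, 1.204]
contact_force: [0.8, -0.8, 2.0]
opening: 0.0557
gripper_force: 30.0
t: 5.25
position: [0.4447, 0.1535, 0.0078]
ee_rot: [3.14, -0.001, 1.204]
contact_force: [0.4, -0.1, 5.7]
opening: 0.0561
gripper_force: 30.0
```

```bash
cat >> h.py <<'E'
A=np.radians(-8.85); EX=np.array([np.cos(A),np.sin(A)]); EY=np.array([-np.sin(A),np.cos(A)])
_m=np.array([.52065,-.27])
RC=EX*(_m@EX)+EY*(-.2163)
def rk(x,y): return RC+EX*x/1000+EY*y/1000
def tork(p): d=np.asarray(p)[:2]-RC; return np.array([d@EX,d@EY])*1000
E
python3 -c "
from h import *
for y in (86,50,18,-7,-100): print(y,rk(0,y).round(4))"
```

```text
86 [ 0.5293 -0.2143]
50 [ 0.5238 -0.2499]
18 [ 0.5189 -0.2815]
-7 [ 0.515  -0.3062]
-100 [ 0.5007 -0.3981]
```

```bash

python3 -m jog '{"delta_pos":[[0,0,0.2],[0,0,0.4],[0,0,0.5],[0,0,0.5],[0,0,0.4]],"turn":[0,0,0,0,0]}'
python3 -m jog '{"delta_pos":[[0.06,-0.25,0],[0.12,-0.54,0],[0.12,-0.54,0],[0.12,-0.54,0],[0.12,-0.54,0]],"turn":[0.013,0.014,0.014,0.014,0.013]}'
python3 -m jog '{"delta_pos":[[0.12,-0.54,0],[0.12,-0.54,0],[0.12,-0.54,0],[0.12,-0.54,0],[0.112,-0.307,0]],"turn":[0.013,0.013,0.013,0.014,0.014]}'
python3 -m jog '{"delta_pos":[[0,0,0],[0,0,-0.3],[0,0,-0.3],[0,0,-0.3],[0,0,-0.2]],"turn":[0,0,0,0,0]}'
python3 -m jog '{"delta_pos":[[0,0,0],[0,0,0],[0,0,0],[0,0,0],[0,0,0]],"turn":[0,0,0,0,0]}'
python3 -c "
from h import *
s=arm.sense();print(tork(s['position']),np.degrees(s['ee_rot'][2])-90)"
```

```text
t: 5.75
position: [0.4434, 0.1534, 0.1585]
ee_rot: [-3.142, -0.0, 1.204]
contact_force: [0.3, 0.8, -2.6]
opening: 0.056
gripper_force: 30.0
t: 6.25
position: [0.4835, -0.0287, 0.1563]
ee_rot: [-3.14, 0.0, 1.312]
contact_force: [0.7, 0.7, -2.9]
opening: 0.0558
gripper_force: 30.0
t: 6.75
position: [0.5282, -0.215, 0.156]
ee_rot: [-3.14, 0.0, 1.415]
contact_force: [0.9, 0.3, -1.1]
opening: 0.0561
gripper_force: 30.0
t: 7.25
position: [0.5268, -0.2107, 0.0722]
ee_rot: [-3.137, -0.002, 1.416]
contact_force: [1.0, -0.3, -2.4]
opening: 0.0556
gripper_force: 30.0
t: 7.75
position: [0.5291, -0.2125, 0.0753]
ee_rot: [3.14, 0.0, 1.416]
contact_force: [-0.7, 0.5, -3.0]
opening: 0.0558
gripper_force: 30.0
[-0.46632842 87.72650315] -8.873050420662835
```

```bash

python3 -m jog '{"delta_pos":[[0,0,-0.12],[0,0,-0.12],[0,0,-0.1],[0,0,-0.05],[0,0,-0.03]],"turn":[0,0,0,0,0]}'
python3 -m jog '{"delta_pos":[[0,0,0],[0,0,0],[0,0,0],[0,0,0],[0,0,0]],"turn":[0,0,0,0,0]}'
python3 - <<'E'
from h import *
f,K,T=grab("wrist"); cv2.imwrite("pics/w3.png",f)
E
```

```text
t: 8.25
position: [0.5284, -0.2123, 0.0421]
ee_rot: [-3.14, -0.0, 1.416]
contact_force: [-0.0, 0.2, -1.7]
opening: 0.0557
gripper_force: 30.0
t: 8.75
position: [0.5289, -0.2125, 0.0432]
ee_rot: [3.141, 0.0, 1.416]
contact_force: [-0.8, -0.1, -2.2]
opening: 0.0562
gripper_force: 30.0
```

View pics/w3.png

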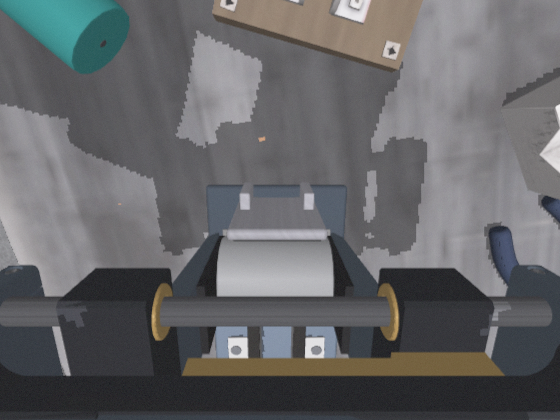

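The aluminium bar sits square and centred just in front of the stop (275,235). I'll lower it to contact and release.

```bash

python3 -m jog '{"delta_pos":[[0,0,-0.015],[0,0,0],[0,0,-0.01],[0,0,0],[0,0,0]],"turn":[0,0,0,0,0]}'
python3 -m jog '{"delta_pos":[[0,0,0],[0,0,0],[0,0,0],[0,0,0],[0,0,0]],"turn":[0,0,0,0,0]}' 0.78
python3 -m jog '{"delta_pos":[[0,0,0.1],[0,0,0.3],[0,0,0.5],[0,0,0.5],[0,0,0.5]],"turn":[0,0,0,0,0]}'
python3 -m jog '{"delta_pos":[[0,0,0.5],[0,0,0.5],[0,0,0.3],[0,0,0],[0,0,0]],"turn":[0,0,0,0,0]}' 1
python3 - <<'E'
from h import *
f,K,T=grab("wrist"); cv2.imwrite("pics/w4.png",f); np.savez("w4.npz",f=f,K=K,T=T)
for y in(110,89,68): print(y,[proj(np.append(rk(x,y),.055),K,T).round(0).tolist() for x in(-28,0,28)])
s=arm.sense(); p=np.array([.548,.1315]); print((p-s['position'][:2])/.075, s['position'])
E
```

```text
t: 9.3
position: [0.5289, -0.2125, 0.0417]
ee_rot: [3.141, 0.0, 1.416]
contact_force: [-1.3, 0.3, 5.0]
opening: 0.056
gripper_force: 30.0
t: 9.8
position: [0.5287, -0.2124, 0.0409]
ee_rot: [-3.142, -0.0, 1.416]
contact_force: [-0.2, -1.2, 0.8]
opening: 0.0712
gripper_force: 0.0
t: 10.3
position: [0.5286, -0.2124, 0.1856]
ee_rot: [3.141, 0.0, 1.416]
contact_force: [0.2, -0.7, 0.1]
opening: 0.071
gripper_force: 0.0
t: 10.8
position: [0.5284, -0.2123, 0.2811]
ee_rot: [3.141, 0.0, 1.416]
contact_force: [-0.1, 0.0, -0.8]
opening: 0.0914
gripper_force: 0.0
110 [[253.0, 163.0], [276.0, 163.0], [299.0, 163.0]]
89 [[253.0, 180.0], [276.0, 180.0], [299.0, 180.0]]
68 [[253.0, 196.0], [276.0, 196.0], [298.0, 196.0]]
[0.26595429 4.58186607] [ 0.52805343 -0.21213996  0.27999308]
```

View pics/w4.png

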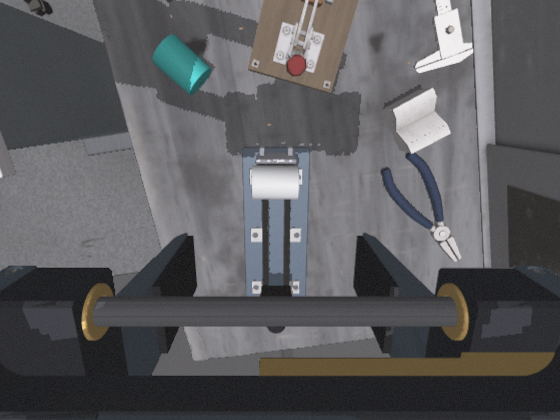

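Aluminium stayed put, square, at (276,181), about 1–2 mm off the stop. Next is brass.

```bash

python3 -m jog '{"delta_pos":[[0.027,0.25,0],[0.027,0.5,0],[0.027,0.54,0],[0.027,0.54,0],[0.027,0.54,0]],"turn":[0.022,0.022,0.022,0.022,0.022]}'
python3 -m jog '{"delta_pos":[[0.027,0.54,-0.2],[0.027,0.54,-0.2],[0.027,0.54,-0.2],[0.027,0.54,-0.2],[0.023,0.05,-0.2]],"turn":[0.022,0.022,0.022,0.022,0.024]}'
python3 -m jog '{"delta_pos":[[0,0,-0.6],[0,0,-0.6],[0,0,-0.6],[0,0,-0.5],[0,0,-0.37]],"turn":[0,0,0,0,0]}'
python3 -m jog '{"delta_pos":[[0,0,0],[0,0,0],[0,0,0],[0,0,0],[0,0,0]],"turn":[0,0,0,0,0]}' 0 35
python3 -m jog '{"delta_pos":[[0,0,0],[0,0,0],[0,0,0],[0,0,0],[0,0,0]],"turn":[0,0,0,0,0]}'
python3 -c "
from h import *
s=arm.sense();t=rk(0,50);print(s['position'],t,(t-s['position'][:2])/.075,(81.15-np.degrees(s['ee_rot'][2]))/90)"
```

```text
t: 11.35
position: [0.5379, -0.0332, 0.2791]
ee_rot: [-3.138, -0.0, 1.59]
contact_force: [-0.1, 0.1, 0.0]
opening: 0.0911
gripper_force: 0.0
t: 11.85
position: [0.5474, 0.135, 0.2034]
ee_rot: [-3.138, -0.002, 1.77]
contact_force: [0.1, -2.0, 0.4]
opening: 0.0909
gripper_force: 0.0
t: 12.35
position: [0.5455, 0.1304, 0.0016]
ee_rot: [-3.135, 0.0, 1.765]
contact_force: [-0.1, -0.5, 0.6]
opening: 0.091
gripper_force: 0.0
t: 12.85
position: [0.5483, 0.1309, 0.0059]
ee_rot: [-3.141, 0.0, 1.765]
contact_force: [-0.9, -0.1, -2.3]
opening: 0.056
gripper_force: 35.0
t: 13.35
position: [0.5483, 0.1309, 0.0059]
ee_rot: [-3.141, 0.0, 1.765]
contact_force: [-1.6, -0.2, 0.3]
opening: 0.0558
gripper_force: 35.0
[0.54833337 0.13092991 0.00586561] [ 0.52378611 -0.24985822] [-0.32729674 -5.07717513] -0.22173100794055248
```

```bash

python3 -m jog '{"delta_pos":[[0,0,0.2],[0,0,0.4],[0,0,0.5],[0,0,0.5],[0,0,0.4]],"turn":[0,0,0,0,0]}'
python3 -m jog '{"delta_pos":[[-0.03,-0.3,0],[-0.03,-0.55,0],[-0.03,-0.55,0],[-0.034,-0.55,0],[-0.03,-0.55,0]],"turn":[-0.022,-0.022,-0.022,-0.022,-0.022]}'
python3 -m jog '{"delta_pos":[[-0.04,-0.55,0],[-0.03,-0.55,0],[-0.03,-0.55,0],[-0.04,-0.55,0],[-0.04,-0.423,0]],"turn":[-0.022,-0.022,-0.022,-0.022,-0.024]}'
python3 -m jog '{"delta_pos":[[0,0,0],[0,0,-0.3],[0,0,-0.3],[0,0,-0.3],[0,0,-0.2]],"turn":[0,0,0,0,0]}'
python3 -m jog '{"delta_pos":[[0,0,0],[0,0,0],[0,0,0],[0,0,0],[0,0,0]],"turn":[0,0,0,0,0]}'
python3 - <<'E'
from h import *
s=arm.sense();print(s['position'],tork(s['position']),np.degrees(s['ee_rot'][2])-90)
f,K,T=grab("wrist"); cv2.imwrite("pics/w5.png",f); np.savez("w5.npz",f=f,K=K,T=T)
E
```

```text
t: 13.85
position: [0.5491, 0.1312, 0.1574]
ee_rot: [3.14, -0.0, 1.765]
contact_force: [0.6, -0.0, -4.2]
opening: 0.0557
gripper_force: 35.0
t: 14.35
position: [0.5367, -0.0578, 0.1552]
ee_rot: [-3.141, -0.0, 1.591]
contact_force: [1.1, -0.3, -4.4]
opening: 0.0559
gripper_force: 35.0
t: 14.85
position: [0.5232, -0.2555, 0.155]
ee_rot: [-3.141, 0.0, 1.413]
contact_force: [0.6, 0.6, -4.2]
opening: 0.0559
gripper_force: 35.0
t: 15.35
position: [0.5227, -0.252, 0.071]
ee_rot: [-3.139, -0.001, 1.416]
contact_force: [-0.1, 0.1, -3.8]
opening: 0.0559
gripper_force: 35.0
t: 15.85
position: [0.5241, -0.2533, 0.0742]
ee_rot: [3.14, 0.0, 1.416]
contact_force: [-0.1, -0.2, -3.7]
opening: 0.0558
gripper_force: 35.0
[ 0.52408967 -0.25332139  0.07418902] [ 0.83274772 46.62476347] -8.873224087740525
```

View pics/w5.png

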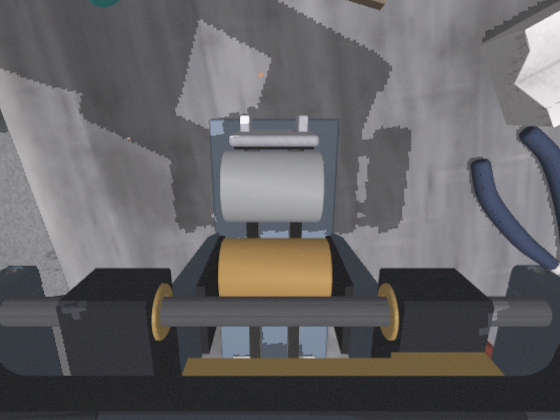

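Aluminium (272,187) is square behind the held brass bar (275,267), with a clear gap. I'll shift x by -0.8 mm, lower and release.

```bash

python3 -m jog '{"delta_pos":[[-0.011,0.002,-0.12],[0,0,-0.12],[0,0,-0.1],[0,0,-0.07],[0,0,-0.03]],"turn":[0,0,0,0,0]}'
python3 -m jog '{"delta_pos":[[0,0,0],[0,0,-0.01],[0,0,-0.01],[0,0,0],[0,0,0]],"turn":[0,0,0,0,0]}'
python3 -m jog '{"delta_pos":[[0,0,0],[0,0,0],[0,0,0],[0,0,0],[0,0,0]],"turn":[0,0,0,0,0]}'
```

```text
t: 16.4
position: [0.5222, -0.2527, 0.0397]
ee_rot: [-3.14, -0.001, 1.416]
contact_force: [-3.9, 1.2, 7.6]
opening: 0.0559
gripper_force: 35.0
t: 16.9
position: [0.5232, -0.2532, 0.0398]
ee_rot: [3.14, 0.0, 1.416]
contact_force: [-0.7, 0.6, 4.9]
opening: 0.0561
gripper_force: 35.0
t: 17.4
position: [0.5232, -0.2532, 0.0397]
ee_rot: [3.14, 0.0, 1.416]
contact_force: [-0.8, 0.8, 5.7]
opening: 0.0562
gripper_force: 35.0
```

```bash

python3 -m jog '{"delta_pos":[[0,0,0],[0,0,0],[0,0,0],[0,0,0],[0,0,0]],"turn":[0,0,0,0,0]}' 0.78
python3 -m jog '{"delta_pos":[[0,0,0.1],[0,0,0.3],[0,0,0.5],[0,0,0.5],[0,0,0.5]],"turn":[0,0,0,0,0]}'
python3 -m jog '{"delta_pos":[[0,0,0.5],[0,0,0.3],[0,0,0],[0,0,0],[0,0,0]],"turn":[0,0,0,0,0]}'
python3 - <<'E'
from h import *
f,K,T=grab("wrist"); np.savez("w6.npz",f=f,K=K,T=T)
H=cv2.cvtColor(f,cv2.COLOR_BGR2HSV); m=(H[...,0]>15)&(H[...,0]<32)&(H[...,1]>120)
s=proj(np.append(rk(0,47),.05),K,T); r=blob(f,K,T,tuple(map(float,s)),.0515,mask=m); print(r,tork(r[:2]/1000))
g=cv2.cvtColor(f,cv2.COLOR_BGR2GRAY); 
x=int(s[0])
for c in(x-12,x,x+12): print(c,[int(v) for v in g[130:240,c]])
print(s,[ (y,proj(np.append(rk(0,y),.055),K,T)[1].round(1)) for y in(110,89,68)])
s=arm.sense(); p=np.array([.422,.3208]); print((p-s['position'][:2])/.075, s['position'])
E
```

```text
t: 17.9
position: [0.5228, -0.2531, 0.0387]
ee_rot: [3.141, 0.0, 1.416]
contact_force: [-0.2, 0.9, -0.1]
opening: 0.0712
gripper_force: 0.0
t: 18.4
position: [0.5227, -0.253, 0.1833]
ee_rot: [3.141, 0.0, 1.416]
contact_force: [0.7, 0.1, -0.7]
opening: 0.0715
gripper_force: 0.0
t: 18.9
position: [0.522, -0.2526, 0.2397]
ee_rot: [-3.139, -0.001, 1.416]
contact_force: [0.3, -0.1, 0.4]
opening: 0.0713
gripper_force: 0.0
[ 524.5 -242.3   54.9   13.6   -7.5] [-0.45743048 57.57806779]
264 [77, 46, 60, 82, 102, 124, 127, 134, 139, 140, 146, 145, 148, 151, 155, 156, 158, 161, 161, 164, 165, 166, 166, 165, 164, 162, 160, 161, 156, 156, 151, 152, 150, 146, 145, 143, 140, 135, 132, 130, 121, 117, 98, 91, 104, 111, 118, 120, 144, 173, 180, 186, 191, 199, 204, 211, 214, 217, 220, 222, 220, 219, 217, 215, 211, 208, 203, 199, 196, 194, 190, 178, 171, 138, 58, 56, 56, 60, 56, 56, 56, 57, 57, 57, 57, 59, 54, 52, 56, 57, 56, 55, 60, 55, 53, 57, 58, 58, 60, 55, 59, 56, 55, 58, 55, 56, 56, 60, 55, 54]
276 [96, 46, 72, 100, 111, 121, 128, 129, 137, 140, 143, 144, 148, 149, 152, 154, 156, 158, 160, 164, 16
[... 429 characters left out ...]
, 134, 134, 133]
288 [101, 43, 64, 83, 101, 119, 128, 127, 133, 136, 140, 145, 146, 147, 149, 151, 156, 156, 157, 162, 164, 164, 166, 167, 168, 168, 167, 163, 160, 158, 155, 151, 153, 149, 147, 146, 140, 140, 134, 130, 125, 118, 102, 87, 104, 108, 115, 118, 139, 167, 173, 180, 189, 193, 197, 204, 209, 216, 218, 219, 218, 217, 216, 215, 214, 212, 207, 204, 202, 198, 193, 184, 178, 147, 57, 56, 56, 56, 60, 56, 55, 56, 59, 57, 54, 60, 60, 59, 57, 55, 56, 59, 55, 52, 53, 60, 54, 58, 54, 55, 51, 53, 54, 55, 52, 53, 56, 59, 54, 55]
[276.7129175  187.49896282] [(110, np.float64(130.4)), (89, np.float64(150.4)), (68, np.float64(169.8))]
[-1.3332109   7.64539874] [ 0.52199082 -0.25260491  0.2395986 ]
```

Brass sits next to aluminium with at most a ~1 mm gap. Next is copper, gripping 3 mm off-centre so the pad clears brass.

```bash

python3 -m jog '{"delta_pos":[[-0.089,0.25,0],[-0.089,0.5,0],[-0.089,0.55,0],[-0.089,0.55,0],[-0.089,0.55,0]],"turn":[0.008,0.008,0.007,0.007,0.007]}'
python3 -m jog '{"delta_pos":[[-0.089,0.55,0],[-0.089,0.55,0],[-0.089,0.55,0],[-0.089,0.55,0],[-0.089,0.55,0]],"turn":[0.008,0.008,0.008,0.007,0.007]}'
python3 -m jog '{"delta_pos":[[-0.089,0.55,-0.1],[-0.089,0.55,-0.1],[-0.089,0.55,-0.1],[-0.089,0.55,-0.1],[-0.087,0.345,-0.1]],"turn":[0.008,0.008,0.008,0.007,0.007]}'
python3 -m jog '{"delta_pos":[[0,0,0],[0,0,0],[0,0,0],[0,0,0],[0,0,0]],"turn":[0,0,0,0,0]}'
python3 - <<'E'
from h import *
f,K,T=grab("wrist"); H=cv2.cvtColor(f,cv2.COLOR_BGR2HSV); m=((H[...,0]<14)|(H[...,0]>175))&(H[...,1]>110)
s=tuple(map(float,proj((.422,.3238,.014),K,T))); print(s,blob(f,K,T,s,.014,mask=m)); print(arm.sense()['position'],arm.sense()['ee_rot'])
cv2.imwrite("pics/w7.png",f)
E
```

```text
t: 19.45
position: [0.4883, -0.0715, 0.24]
ee_rot: [-3.139, -0.0, 1.474]
contact_force: [0.4, 1.2, 0.4]
opening: 0.0709
gripper_force: 0.0
t: 19.95
position: [0.4549, 0.1347, 0.2402]
ee_rot: [-3.139, 0.001, 1.534]
contact_force: [0.2, -0.4, -1.2]
opening: 0.0712
gripper_force: 0.0
t: 20.45
position: [0.4217, 0.3264, 0.202]
ee_rot: [-3.14, 0.001, 1.596]
contact_force: [1.4, -0.5, 0.3]
opening: 0.0712
gripper_force: 0.0
t: 20.95
position: [0.4232, 0.3232, 0.2042]
ee_rot: [3.141, -0.0, 1.592]
contact_force: [-0.6, 0.1, -0.8]
opening: 0.0709
gripper_force: 0.0
(273.7914687108552, 186.81403297102352) [423.4 323.5  56.7  25.4   1.3]
[0.42321875 0.32338005 0.2041937 ] [ 3.14099022e+00 -2.68480855e-04  1.59204819e+00]
```

```bash

python3 -m jog '{"delta_pos":[[0,-0.04,-0.6],[0,0,-0.6],[0,0,-0.6],[0,0,-0.5],[0,0,-0.35]],"turn":[0,0,0,0,0]}'
python3 -m jog '{"delta_pos":[[0,0,0],[0,0,0],[0,0,0],[0,0,0],[0,0,0]],"turn":[0,0,0,0,0]}' 0 30
python3 -m jog '{"delta_pos":[[0,0,0],[0,0,0],[0,0,0],[0,0,0],[0,0,0]],"turn":[0,0,0,0,0]}'
python3 -m jog '{"delta_pos":[[0,0,0.2],[0,0,0.4],[0,0,0.5],[0,0,0.5],[0,0,0.4]],"turn":[0,0,0,0,0]}'
python3 -c "
from h import *
s=arm.sense();t=rk(0,10);print(s['position'],t,(t-s['position'][:2])/.075,(81.15-np.degrees(s['ee_rot'][2]))/90)"
```

```text
t: 21.5
position: [0.422, 0.3199, 0.0029]
ee_rot: [-3.139, 0.002, 1.593]
contact_force: [-0.0, -0.6, 0.0]
opening: 0.0708
gripper_force: 0.0
t: 22.0
position: [0.4228, 0.321, 0.0054]
ee_rot: [3.141, -0.0, 1.593]
contact_force: [0.8, 0.8, -2.8]
opening: 0.0558
gripper_force: 30.0
t: 22.5
position: [0.4228, 0.321, 0.0053]
ee_rot: [-3.142, 0.0, 1.593]
contact_force: [-0.8, -0.9, -0.1]
opening: 0.0557
gripper_force: 30.0
t: 23.0
position: [0.4232, 0.3214, 0.157]
ee_rot: [3.14, -0.001, 1.593]
contact_force: [-0.0, 0.1, -3.2]
opening: 0.056
gripper_force: 30.0
[0.42315079 0.32138871 0.15704454] [ 0.51763219 -0.289382  ] [ 1.25975191 -8.14360953] -0.11276641244923964
```

```bash

python3 -m jog '{"delta_pos":[[0.084,-0.25,0],[0.084,-0.5,0],[0.084,-0.57,0],[0.084,-0.57,0],[0.084,-0.57,0]],"turn":[-0.008,-0.008,-0.007,-0.007,-0.007]}'
python3 -m jog '{"delta_pos":[[0.084,-0.57,0],[0.084,-0.57,0],[0.084,-0.57,0],[0.084,-0.57,0],[0.084,-0.57,0]],"turn":[-0.008,-0.008,-0.008,-0.007,-0.007]}'
python3 -m jog '{"delta_pos":[[0.084,-0.57,0],[0.084,-0.57,0],[0.084,-0.57,0],[0.084,-0.57,0],[0.086,-0.54,0]],"turn":[-0.008,-0.008,-0.008,-0.007,-0.008]}'
python3 -m jog '{"delta_pos":[[0,0,0],[0,0,-0.3],[0,0,-0.3],[0,0,-0.3],[0,0,-0.2]],"turn":[0,0,0,0,0]}'
python3 -m jog '{"delta_pos":[[0,0,0],[0,0,0],[0,0,0],[0,0,0],[0,0,0]],"turn":[0,0,0,0,0]}'
python3 - <<'E'
from h import *
s=arm.sense();print(s['position'],tork(s['position']),np.degrees(s['ee_rot'][2])-90)
f,K,T=grab("wrist"); cv2.imwrite("pics/w8.png",f); np.savez("w8.npz",f=f,K=K,T=T)
E
```

```text
t: 23.5
position: [0.4542, 0.1351, 0.1549]
ee_rot: [3.141, -0.0, 1.536]
contact_force: [0.8, 0.6, -2.7]
opening: 0.056
gripper_force: 30.0
t: 24.0
position: [0.4857, -0.0789, 0.1549]
ee_rot: [3.141, -0.0, 1.475]
contact_force: [0.6, 0.5, -3.2]
opening: 0.0557
gripper_force: 30.0
t: 24.5
position: [0.5173, -0.2906, 0.1546]
ee_rot: [-3.141, -0.0, 1.413]
contact_force: [0.9, 0.5, -3.2]
opening: 0.0559
gripper_force: 30.0
t: 25.0
position: [0.5164, -0.2875, 0.0705]
ee_rot: [-3.139, -0.001, 1.415]
contact_force: [-0.0, 0.9, -4.3]
opening: 0.0557
gripper_force: 30.0
t: 25.5
position: [0.5179, -0.2888, 0.0734]
ee_rot: [3.14, 0.001, 1.414]
contact_force: [0.5, -0.7, -4.3]
opening: 0.0556
gripper_force: 30.0
[ 0.51790646 -0.28884109  0.07344395] [ 0.18779188 10.57666674] -8.962308230877568
```

View pics/w8.png

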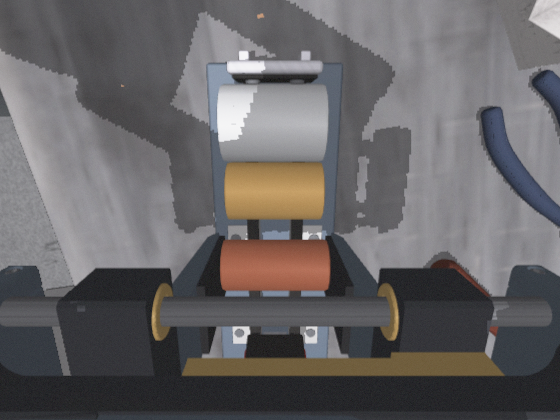

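Copper held at (275,265), aluminium and brass behind it square and centred within about 1 mm. I'll lower and release.

```bash

python3 -m jog '{"delta_pos":[[0,0,-0.12],[0,0,-0.12],[0,0,-0.1],[0,0,-0.07],[0,0,-0.04]],"turn":[0,0,0,0,0]}'
python3 -m jog '{"delta_pos":[[0,0,0],[0,0,-0.01],[0,0,-0.005],[0,0,0],[0,0,0]],"turn":[0,0,0,0,0]}'
python3 -m jog '{"delta_pos":[[0,0,0],[0,0,0],[0,0,0],[0,0,0],[0,0,0]],"turn":[0,0,0,0,0]}' 0.78
python3 -m jog '{"delta_pos":[[0,0,0.1],[0,0,0.3],[0,0,0.5],[0,0,0.5],[0,0,0.5]],"turn":[0,0,0,0,0]}'
python3 -m jog '{"delta_pos":[[0,0,0.5],[0,0,0.3],[0,0,0],[0,0,0],[0,0,0]],"turn":[0,0,0,0,0]}'
python3 -m jog '{"delta_pos":[[-0.09,0.3,0],[-0.09,0.5,0],[-0.09,0.57,0],[-0.09,0.57,0],[-0.09,0.57,0]],"turn":[0,0,0,0,0]}'
python3 -m jog '{"delta_pos":[[-0.09,0.57,0],[-0.09,0.57,0],[-0.09,0.3,0],[-0.09,0.2,0],[0,0,0]],"turn":[0,0,0,0,0]}'
python3 -m jog '{"delta_pos":[[0,0,0],[0,0,0],[0,0,0],[0,0,0],[0,0,0]],"turn":[0,0,0,0,0]}'
python3 - <<'E'
from h import *
f,K,T=grab("wrist"); cv2.imwrite("pics/w9.png",f); np.savez("w9.npz",f=f,K=K,T=T)
s=proj((.4565,.036,.011),K,T); print(s)
for thr in(8,12,16,20,25): print(blob(f,K,T,tuple(map(float,s)),.011,mask=seg(f,s,48,thr)))
print(arm.sense()['position'],arm.sense()['ee_rot'])
E
```

```text
t: 26.05
position: [0.5169, -0.2883, 0.039]
ee_rot: [-3.14, -0.001, 1.414]
contact_force: [-5.6, 3.5, 18.0]
opening: 0.0558
gripper_force: 30.0
t: 26.55
position: [0.5171, -0.2884, 0.0391]
ee_rot: [-3.141, -0.0, 1.414]
contact_force: [-4.2, 2.8, 9.0]
opening: 0.0558
gripper_force: 30.0
t: 27.05
position: [0.5176, -0.2887, 0.0376]
ee_rot: [3.141, 0.0, 1.414]
contact_force: [-0.9, -0.1, 0.0]
opening: 0.0707
gripper_force: 0.0
t: 27.55
position: [0.5174, -0.2886, 0.1822]
ee_rot: [3.141, 0.0, 1.414]
contact_force: [1.1, 0.3, 0.6]
opening: 0.0713
gripper_force: 0.0
t: 28.05
position: [0.5167, -0.2882, 0.2386]
ee_rot: [-3.139, -0.001, 1.414]
contact_force: [0.0, 0.4, -0.9]
opening: 0.0711
gripper_force: 0.0
t: 28.55
position: [0.4824, -0.0988, 0.2385]
ee_rot: [-3.138, -0.0, 1.414]
contact_force: [-0.6, 0.4, 0.1]
opening: 0.0709
gripper_force: 0.0
t: 29.05
position: [0.4552, 0.0241, 0.2389]
ee_rot: [-3.138, 0.0, 1.417]
contact_force: [0.7, 0.3, -0.3]
opening: 0.0713
gripper_force: 0.0
t: 29.55
position: [0.4569, 0.0222, 0.2401]
ee_rot: [-3.142, 0.0, 1.414]
contact_force: [-0.1, 0.1, 0.6]
opening: 0.0713
gripper_force: 0.0
[272.93172113 169.38181469]
[454.4  34.9 122.  117.8  -9. ]
[455.9  34.7 119.  117.8  -9. ]
[454.5  34.9 117.8 115.9  81. ]
[457.4  53.1 115.9  81.   -9. ]
[457.5  53.7 115.9  79.7  -9. ]
[0.45684188 0.02226404 0.24017797] [3.14154993e+00 3.93503357e-05 1.41372624e+00]
```

View pics/w9.png

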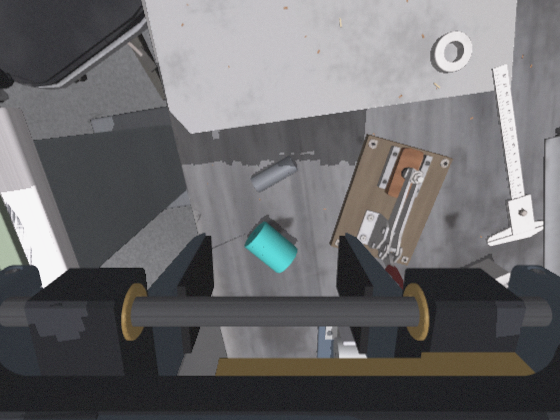

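Steel is at about (274,174) with ends near (255,184) and (294,165). The turquoise bar (272,247) is clear of the fingers.

```bash
python3 - <<'E'
from h import *
d=np.load("w9.npz"); f,K,T=d["f"],d["K"],d["T"]
H=cv2.cvtColor(f,cv2.COLOR_BGR2HSV).astype(int)
for p in((265,178),(280,170),(257,184),(240,175),(275,185),(285,185),(265,165)): print(p,f[p[1],p[0]],H[p[1],p[0]])
a,b=[ray(p,K,T,.011)[:2] for p in((255.5,184),(293.5,165.5))]; print((a+b)/2,np.linalg.norm(b-a),np.degrees(np.arctan2(*(b-a)[::-1])))
m=((H[...,1]>26)&(H[...,2]>70)).astype(np.uint8); m[:150]=0;m[200:]=0;m[:,:245]=0;m[:,302:]=0
m=cv2.morphologyEx(m,cv2.MORPH_OPEN,np.ones((3,3),np.uint8)); print(m.sum()); print(blob(f,K,T,(274.,174.),.011,mask=m))
cv2.imwrite("pics/c3.png",np.hstack([cv2.resize(f[145:205,240:310],None,fx=5,fy=5),cv2.cvtColor(cv2.resize(m[145:205,240:310]*255,None,fx=5,fy=5),cv2.COLOR_GRAY2BGR)]))
E
```

```text
(265, 178) [154 148 145] [110  15 154]
(280, 170) [160 154 151] [110  14 160]
(257, 184) [155 147 144] [112  18 155]
(240, 175) [122 119 120] [130   6 122]
(275, 185) [144 141 142] [130   5 144]
(285, 185) [145 140 141] [126   9 145]
(265, 165) [145 140 142] [132   9 145]
[0.45715686 0.02902948] 0.052421023706256786 17.258088710381678
0Traceback (most recent call last):
  File "<stdin>", line 7, in <module>
  File "h.py", line 13, in blob
    c=min(c,key=lambda k:-cv2.pointPolygonTest(k,seed,True))
ValueError: min() iterable argument is empty
```

```bash
python3 - <<'E'
from h import *
d=np.load("w9.npz"); f,K,T=d["f"],d["K"],d["T"]
q=cv2.GaussianBlur(f,(3,3),0).astype(int); 
m=((q[...,0]-q[...,2])>6).astype(np.uint8); m[:155]=0;m[193:]=0;m[:,:248]=0;m[:,300:]=0
m=cv2.morphologyEx(m,cv2.MORPH_OPEN,np.ones((3,3),np.uint8)); print(m.sum()); print(blob(f,K,T,(274.,174.),.011,mask=m))
cv2.imwrite("pics/c3.png",np.hstack([cv2.resize(f[145:205,240:310],None,fx=5,fy=5),cv2.cvtColor(cv2.resize(m[145:205,240:310]*255,None,fx=5,fy=5),cv2.COLOR_GRAY2BGR)]))
E
```

```text
630
[455.8  29.4  57.1  19.9  20.5]
```

View pics/c3.png

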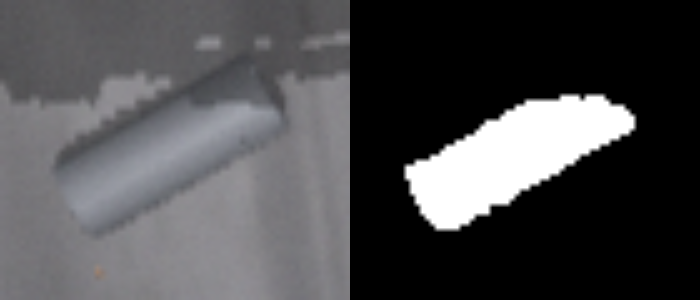

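The crop shows the steel bar's corners giving its centre at pixel (274.4,173.9) and its axis at about 21° in world. I'll turn, descend and grip 5 mm off-centre towards rack -y.

```bash

python3 -m jog '{"delta_pos":[[0.02,0.04,-0.1],[0,0,-0.3],[0,0,-0.3],[0,0,-0.3],[0,0,-0.3]],"turn":[0.066,0.066,0.067,0.067,0.067]}' 0.92
python3 -m jog '{"delta_pos":[[0,0,-0.5],[0,0,-0.5],[0,0,-0.4],[0,0,-0.3],[0,0,-0.14]],"turn":[0,0,0,0,0]}'
python3 -m jog '{"delta_pos":[[0,0,0],[0,0,0],[0,0,0],[0,0,0],[0,0,0]],"turn":[0,0,0,0,0]}'
python3 -m jog '{"delta_pos":[[0,0,0],[0,0,0],[0,0,0],[0,0,0],[0,0,0]],"turn":[0,0,0,0,0]}' 0 25
python3 -m jog '{"delta_pos":[[0,0,0],[0,0,0],[0,0,0],[0,0,0],[0,0,0]],"turn":[0,0,0,0,0]}'
python3 -m jog '{"delta_pos":[[0,0,0.2],[0,0,0.4],[0,0,0.5],[0,0,0.5],[0,0,0.4]],"turn":[0,0,0,0,0]}'
python3 - <<'E'
from h import *
d=np.load("w8.npz"); f,K,T=d["f"],d["K"],d["T"]
s=arm.sense();t=rk(0,-16);print(s['position'],t,(t-s['position'][:2])/.075,(81.15-np.degrees(s['ee_rot'][2]))/90)
E
```

```text
t: 30.1
position: [0.4584, 0.0255, 0.142]
ee_rot: [3.141, 0.0, 1.942]
contact_force: [0.4, -0.7, 0.4]
opening: 0.0839
gripper_force: 0.0
t: 30.6
position: [0.4571, 0.0255, 0.003]
ee_rot: [-3.139, -0.001, 1.937]
contact_force: [-0.1, -0.7, 1.0]
opening: 0.0839
gripper_force: 0.0
t: 31.1
position: [0.4588, 0.0256, 0.0055]
ee_rot: [3.14, 0.001, 1.937]
contact_force: [0.0, -0.6, -0.2]
opening: 0.084
gripper_force: 0.0
t: 31.6
position: [0.4583, 0.0256, 0.0047]
ee_rot: [3.142, -0.0, 1.937]
contact_force: [0.8, -0.5, 0.5]
opening: 0.0558
gripper_force: 25.0
t: 32.1
position: [0.4583, 0.0256, 0.0047]
ee_rot: [3.141, 0.0, 1.937]
contact_force: [-0.2, -0.0, 0.6]
opening: 0.0563
gripper_force: 25.0
t: 32.6
position: [0.4583, 0.0256, 0.1565]
ee_rot: [3.14, 0.0, 1.937]
contact_force: [0.3, 0.0, -1.3]
opening: 0.0557
gripper_force: 25.0
[0.45826864 0.02560061 0.15653089] [ 0.51363213 -0.31507246] [ 0.73817989 -4.54230755] -0.3317628385144041
```

```bash

python3 -m jog '{"delta_pos":[[0.073,-0.25,0],[0.073,-0.5,0],[0.073,-0.5,0],[0.073,-0.5,0],[0.073,-0.5,0]],"turn":[-0.033,-0.033,-0.033,-0.033,-0.033]}'
python3 -m jog '{"delta_pos":[[0.073,-0.5,0],[0.073,-0.5,0],[0.073,-0.5,0],[0.073,-0.5,0],[0.075,-0.33,0]],"turn":[-0.033,-0.033,-0.033,-0.034,-0.034]}'
python3 -m jog '{"delta_pos":[[0,0,0],[0,0,-0.3],[0,0,-0.3],[0,0,-0.3],[0,0,-0.2]],"turn":[0,0,0,0,0]}'
python3 -m jog '{"delta_pos":[[0,0,0],[0,0,0],[0,0,0],[0,0,0],[0,0,0]],"turn":[0,0,0,0,0]}'
python3 - <<'E'
from h import *
s=arm.sense();print(s['position'],tork(s['position']),np.degrees(s['ee_rot'][2])-90)
f,K,T=grab("wrist"); cv2.imwrite("pics/w10.png",f); np.savez("w10.npz",f=f,K=K,T=T)
E
```

```text
t: 33.1
position: [0.4852, -0.1445, 0.1543]
ee_rot: [-3.141, -0.0, 1.676]
contact_force: [0.2, 0.3, -1.1]
opening: 0.0558
gripper_force: 25.0
t: 33.6
position: [0.5127, -0.3203, 0.154]
ee_rot: [-3.141, 0.0, 1.412]
contact_force: [-0.1, 0.7, -1.7]
opening: 0.0555
gripper_force: 25.0
t: 34.1
position: [0.5118, -0.3162, 0.0702]
ee_rot: [-3.138, -0.002, 1.417]
contact_force: [0.5, 0.2, -1.1]
opening: 0.0561
gripper_force: 25.0
t: 34.6
position: [0.5135, -0.318, 0.0731]
ee_rot: [3.14, 0.001, 1.416]
contact_force: [-0.6, 0.5, -2.1]
opening: 0.0556
gripper_force: 25.0
[ 0.51350495 -0.31804955  0.07306038] [  0.33234777 -18.96121762] -8.868282204143114
```

View pics/w10.png

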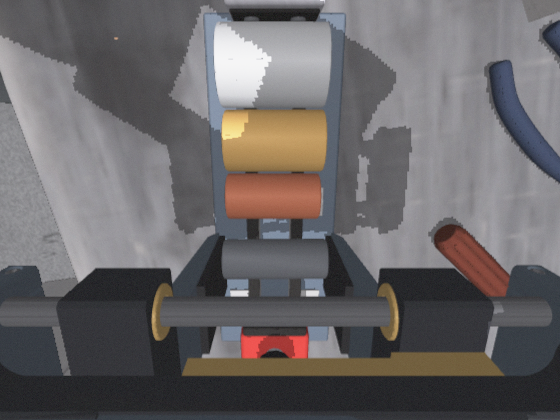

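Steel is held at (275,259), with copper, brass and aluminium in order behind it and the chock behind at (275,345). A quick numeric gap check before lowering.

```bash
python3 - <<'E'
from h import *
d=np.load("w10.npz"); K,T=d["K"],d["T"]; C=T[:3,3]
# tangent rays: circle centre from upper/lower tangent rows (in rack y-z plane)
def cen(r0,r1,R,z):
    o=np.array([tork(C)[1]/1000,C[2]]); ys=[]
    for r,s in((r0,1),(r1,-1)):
        p=ray((274,r),K,T,0.); q=np.array([tork(p)[1]/1000,0]); u=(q-o)/np.linalg.norm(q-o); n=np.array([-u[1],u[0]]); 
        if n[0]<0:n=-n
        # n.(c-o)= -s*R
        ys.append(((-s*R+n@o)-n[1]*z)/n[0]*1000)
    return np.round(ys,1)
for n,a in dict(al=(21,108.5,.021,.055),br=(109,172,.0175,.0515),co=(174,218.5,.014,.048),st=(239,279.5,.011,.0794)).items(): print(n,cen(*a))
E
```

```text
al [85.9 85.6]
br [46.8 46.3]
co [12.5 13.1]
st [-14.8 -14.8]
```

```bash

python3 -m jog '{"delta_pos":[[0,0,-0.12],[0,0,-0.12],[0,0,-0.1],[0,0,-0.07],[0,0,-0.04]],"turn":[0,0,0,0,0]}'
python3 -m jog '{"delta_pos":[[0,0,0],[0,0,-0.01],[0,0,-0.005],[0,0,0],[0,0,0]],"turn":[0,0,0,0,0]}'
python3 -m jog '{"delta_pos":[[0,0,0],[0,0,0],[0,0,0],[0,0,0],[0,0,0]],"turn":[0,0,0,0,0]}' 0.75
python3 -m jog '{"delta_pos":[[0,0,0.1],[0,0,0.3],[0,0,0.5],[0,0,0.5],[0,0,0.4]],"turn":[0,0,0,0,0]}'
python3 -m jog '{"delta_pos":[[0,0,0],[0,0,0],[0,0,0],[0,0,0],[0,0,0]],"turn":[0,0,0,0,0]}'
python3 - <<'E'
from h import *
s=arm.sense();t=rk(0,-100);print(s['position'],t,(t-s['position'][:2])/.075,(s['position'][2]-.068)/.075)
f,K,T=grab("top"); H=cv2.cvtColor(f,cv2.COLOR_BGR2HSV)
m=((H[...,0]<8)|(H[...,0]>172))&(H[...,1]>140); m[:180]=0;m[230:]=0;m[:,:400]=0;m[:,445:]=0
print(cv2.boundingRect(m.astype(np.uint8)), proj(np.append(rk(0,-98),.06),K,T))
E
```

```text
t: 35.15
position: [0.5126, -0.3176, 0.0385]
ee_rot: [-3.14, -0.001, 1.416]
contact_force: [-4.9, 3.0, 17.5]
opening: 0.0558
gripper_force: 25.0
t: 35.65
position: [0.5129, -0.3178, 0.0386]
ee_rot: [-3.141, -0.0, 1.416]
contact_force: [-2.7, 2.3, 7.9]
opening: 0.0559
gripper_force: 25.0
t: 36.15
position: [0.5132, -0.3179, 0.0372]
ee_rot: [-3.142, -0.0, 1.416]
contact_force: [1.3, 1.4, 0.3]
opening: 0.0685
gripper_force: 0.0
t: 36.65
position: [0.5136, -0.3182, 0.1753]
ee_rot: [3.139, 0.001, 1.416]
contact_force: [0.9, -1.1, 0.0]
opening: 0.0686
gripper_force: 0.0
t: 37.15
position: [0.5127, -0.3176, 0.1711]
ee_rot: [-3.14, -0.001, 1.416]
contact_force: [0.9, -0.3, -0.1]
opening: 0.0683
gripper_force: 0.0
[ 0.5126889  -0.3176016   0.17114759] [ 0.50070889 -0.3980724 ] [-0.15973351 -1.072944  ] 1.3753012665759998
(0, 0, 0, 0) [427.50512738 207.64147534]
```

```bash

python3 -m jog '{"delta_pos":[[-0.04,-0.27,0],[-0.06,-0.4,0],[-0.06,-0.4,0],[0,0,0],[0,0,0]],"turn":[0,0,0,0,0]}'
python3 -m jog '{"delta_pos":[[0,0,-0.25],[0,0,-0.35],[0,0,-0.35],[0,0,-0.25],[0,0,-0.16]],"turn":[0,0,0,0,0]}'
python3 -m jog '{"delta_pos":[[0,0,0],[0,0,0],[0,0,0],[0,0,0],[0,0,0]],"turn":[0,0,0,0,0]}'
python3 -m jog '{"delta_pos":[[0,0,0],[0,0,0],[0,0,0],[0,0,0],[0,0,0]],"turn":[0,0,0,0,0]}' 0 12
python3 -m jog '{"delta_pos":[[0,0,0],[0,0,0],[0,0,0],[0,0,0],[0,0,0]],"turn":[0,0,0,0,0]}'
python3 - <<'E'
from h import *
s=arm.sense();print(s['position'],tork(s['position']))
E
```

```text
t: 37.7
position: [0.5007, -0.3982, 0.1716]
ee_rot: [-3.141, -0.001, 1.415]
contact_force: [-0.9, 0.4, -0.9]
opening: 0.0685
gripper_force: 0.0
t: 38.2
position: [0.5007, -0.3962, 0.0686]
ee_rot: [-3.139, -0.002, 1.417]
contact_force: [0.1, 0.3, -0.2]
opening: 0.0687
gripper_force: 0.0
t: 38.7
position: [0.5015, -0.3984, 0.0712]
ee_rot: [3.14, 0.001, 1.416]
contact_force: [0.4, 0.8, -0.2]
opening: 0.0681
gripper_force: 0.0
t: 39.2
position: [0.5011, -0.3982, 0.0703]
ee_rot: [-3.142, -0.0, 1.416]
contact_force: [-0.5, 0.4, -0.2]
opening: 0.031
gripper_force: 0.0
t: 39.7
position: [0.5008, -0.3981, 0.0703]
ee_rot: [-3.141, -0.0, 1.416]
contact_force: [-2.5, 0.1, 0.6]
opening: 0.0255
gripper_force: 12.0
[ 0.50077806 -0.3980588   0.07027068] [ 6.62537338e-02 -9.99759204e+01]
```

```bash

python3 -m jog '{"delta_pos":[[0.009,0.058,0],[0.009,0.058,0],[0.009,0.058,0],[0.009,0.058,0],[0.009,0.058,0]],"turn":[0,0,0,0,0]}'
python3 -m jog '{"delta_pos":[[0.009,0.058,0],[0.009,0.058,0],[0.009,0.058,0],[0.009,0.058,0],[0.009,0.058,0]],"turn":[0,0,0,0,0]}'
for i in 1 2 ; do python3 -m jog '{"delta_pos":[[0.002,0.013,0],[0.002,0.013,0],[0.002,0.013,0],[0.002,0.013,0],[0.002,0.013,0]],"turn":[0,0,0,0,0]}'; done
python3 -c "
from h import *
s=arm.sense();print(tork(s['position']))"
```

```text
t: 40.2
position: [0.5043, -0.3759, 0.0703]
ee_rot: [-3.141, 0.0, 1.416]
contact_force: [-4.3, -2.1, 0.1]
opening: 0.0248
gripper_force: 12.0
t: 40.7
position: [0.5077, -0.3541, 0.0703]
ee_rot: [-3.141, -0.0, 1.416]
contact_force: [-4.6, -2.9, 0.6]
opening: 0.0254
gripper_force: 12.0
t: 41.2
position: [0.5083, -0.3501, 0.0703]
ee_rot: [-3.141, 0.001, 1.416]
contact_force: [-4.4, -4.0, 1.4]
opening: 0.0253
gripper_force: 12.0
t: 41.7
position: [0.509, -0.3463, 0.0703]
ee_rot: [-3.141, 0.003, 1.417]
contact_force: [-5.6, -7.2, -0.3]
opening: 0.0252
gripper_force: 12.0
[  0.21344081 -47.5206779 ]
```

```bash

for i in 1 2 3; do python3 -m jog '{"delta_pos":[[0.001,0.008,0],[0.001,0.008,0],[0.001,0.008,0],[0.001,0.008,0],[0.001,0.008,0]],"turn":[0,0,0,0,0]}' - 20 | grep -E "pos|contact"; done
python3 - <<'E'
from h import *
s=arm.sense();print(tork(s['position']))
f,K,T=grab("top"); cv2.imwrite("pics/t2.png",f); f,K,T=grab("wrist"); cv2.imwrite("pics/w11.png",f)
g=cv2.cvtColor(f,cv2.COLOR_BGR2GRAY); print(proj(np.append(rk(0,-5),.045),K,T)); print(g[0:260,270].tolist())
E
```

```text
position: [0.509, -0.346, 0.0704]
contact_force: [-7.2, -14.1, -3.1]
position: [0.5091, -0.3457, 0.0704]
contact_force: [-9.5, -21.5, -3.4]
position: [0.5093, -0.3446, 0.0706]
contact_force: [-10.6, -25.1, -5.2]
[  0.26734235 -45.87219387]
[274.84422118 181.37637575]
[175, 170, 171, 169, 169, 170, 168, 167, 165, 165, 164, 163, 162, 161, 159, 158, 158, 158, 155, 153, 155, 153, 153, 152, 146, 149, 146, 143, 146, 142, 140, 141, 138, 136, 132, 132, 134, 132, 127, 155, 182, 176, 167, 158, 153, 144, 136, 128, 114, 123, 145, 153, 151, 133, 135, 139, 141, 142, 144, 144, 149, 148, 149, 149, 150, 150, 151, 154, 153, 157, 157, 159, 162, 161, 163, 162, 166, 162, 162, 165, 164, 166, 166, 161, 165, 166, 160, 163, 158, 155, 156, 153, 153, 153, 149, 148, 145, 146, 147, 143, 142, 139, 139, 138, 137, 136, 134, 130, 132, 127, 128, 123, 122, 119, 111, 108, 103, 97, 86, 93, 95, 101, 103, 106, 105, 106, 108, 110, 114, 113, 115, 119, 118, 122, 123, 124, 126, 129, 130, 134, 134, 135, 134, 134, 130, 131, 129, 127, 123, 127, 124, 123, 120, 116, 117, 113, 111, 111, 108, 107, 106, 102, 100, 99, 95, 89, 81, 79, 80, 86, 89, 91, 94, 97, 98, 100, 101, 101, 106, 108, 113, 116, 114, 118, 117, 117, 113, 113, 110, 108, 107, 104, 101, 99, 98, 95, 94, 90, 88, 88, 82, 69, 48, 28, 35, 32, 35, 34, 37, 35, 36, 34, 41, 38, 44, 42, 43, 42, 41, 43, 46, 46, 46, 42, 73, 90, 93, 90, 91, 92, 90, 92, 93, 90, 93, 90, 79, 50, 31, 31, 33, 30, 25, 31, 32, 33, 28, 27, 29, 24, 36, 37, 35, 41, 34, 40, 37, 42, 48, 44]
```

View pics/w11.png

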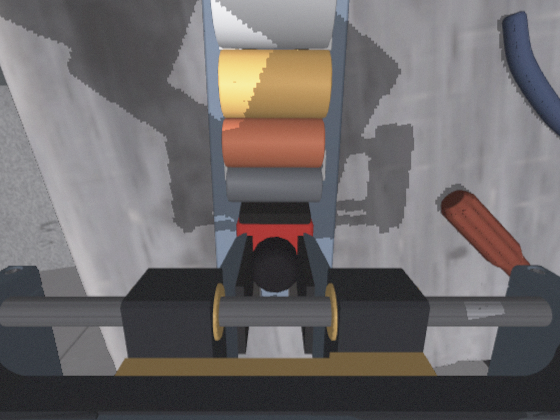

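Everything is in line: aluminium ends at row 48, brass 51–118, copper 119–167, steel 168–204, chock face from row 205. I'll compute the gaps.

```bash
cat > gap.py <<'E'
from h import *
def cen(K,T,r0,r1,R,z):
    C=T[:3,3]; o=np.array([tork(C)[1]/1000,C[2]]); ys=[]
    for r,s in((r0,1),(r1,-1)):
        if r is None: continue
        p=ray((272,r),K,T,0.); q=np.array([tork(p)[1]/1000,0]); u=(q-o)/np.linalg.norm(q-o); n=np.array([-u[1],u[0]])
        if n[0]<0:n=-n
        ys.append(((-s*R+n@o)-n[1]*z)/n[0]*1000)
    return np.round(ys,1)
E
python3 - <<'E'
from gap import *
f,K,T=grab("wrist")
for n,a in dict(al=(None,48,.021,.055),br=(51,118,.0175,.0515),co=(119,167.,.014,.048),st=(168,204.5,.011,.045)).items(): print(n,cen(K,T,*a))
s=arm.sense(); print(s['contact_force'],tork(s['position']))
E
```

```text
al [88.4]
br [48.6 49.9]
co [17.8 18.6]
st [-8.  -8.2]
[ -9.97282464 -25.63333146  -4.37322026] [  0.26261784 -45.81076205]
```

```bash

for i in 1 2 3; do python3 -m jog '{"delta_pos":[[0.001,0.006,0],[0.001,0.006,0],[0.001,0.006,0],[0,0,0],[0,0,0]],"turn":[0,0,0,0,0]}' - 30 | grep -E "pos|contact"; done
python3 - <<'E'
from h import *
s=arm.sense();print(tork(s['position']))
f,K,T=grab("wrist"); g=cv2.cvtColor(f,cv2.COLOR_BGR2GRAY); print(proj(np.append(rk(0,-5),.045),K,T)); print(g[30:215,272].tolist())
E
```

```text
position: [0.5093, -0.3445, 0.0706]
contact_force: [-11.3, -29.6, -6.3]
position: [0.5094, -0.3444, 0.0707]
contact_force: [-12.3, -32.8, -6.1]
position: [0.5094, -0.3442, 0.0707]
contact_force: [-11.9, -36.0, -7.9]
[  0.28587617 -45.4838274 ]
[274.85182527 181.6411384 ]
[142, 143, 140, 135, 135, 135, 133, 129, 127, 124, 131, 136, 131, 125, 138, 146, 140, 130, 113, 110, 123, 129, 128, 135, 136, 137, 140, 142, 144, 144, 144, 148, 148, 147, 152, 154, 150, 153, 153, 156, 157, 157, 160, 158, 159, 162, 165, 165, 164, 165, 164, 164, 163, 165, 165, 162, 162, 159, 157, 157, 158, 155, 151, 151, 151, 150, 145, 149, 148, 145, 143, 143, 142, 137, 134, 135, 135, 131, 130, 128, 126, 124, 124, 117, 114, 110, 109, 93, 88, 86, 90, 99, 102, 105, 104, 108, 106, 111, 114, 114, 117, 117, 120, 121, 123, 127, 128, 128, 129, 133, 132, 134, 135, 135, 134, 131, 129, 126, 126, 123, 122, 119, 116, 118, 115, 116, 115, 112, 111, 109, 105, 105, 102, 100, 95, 89, 84, 85, 82, 79, 87, 88, 90, 97, 100, 99, 104, 103, 106, 108, 112, 113, 115, 113, 117, 114, 113, 115, 109, 109, 104, 106, 102, 101, 98, 93, 96, 95, 90, 91, 84, 70, 45, 36, 30, 37, 35, 31, 39, 36, 34, 35, 34, 38, 44]
```

```bash

python3 -m jog '{"delta_pos":[[-0.004,-0.028,0],[-0.004,-0.028,0],[-0.004,-0.028,0],[-0.004,-0.028,0],[-0.004,-0.02,0]],"turn":[0,0,0,0,0]}' | grep -E "pos|contact"
python3 -m jog '{"delta_pos":[[0,0,0],[0,0,0],[0,0,0],[0,0,0],[0,0,0]],"turn":[0,0,0,0,0]}' | grep -E "pos|contact"
python3 -m jog '{"delta_pos":[[0,0,0],[0,0,0],[0,0,0],[0,0,0],[0,0,0]],"turn":[0,0,0,0,0]}' 0.6| grep -E "pos|contact|open"
python3 -m jog '{"delta_pos":[[0,0,0.1],[0,0,0.3],[0,0,0.5],[0,0,0.5],[0,0,0.4]],"turn":[0,0,0,0,0]}'| grep -E "pos|contact"
python3 -m jog '{"delta_pos":[[0.02,0.2,0],[0.04,0.25,0],[0.02,0.15,0],[0,0,0],[0,0,0]],"turn":[0,0,0,0,0]}'| grep -E "pos|contact"
python3 -m jog '{"delta_pos":[[0,0,0],[0,0,0],[0,0,0],[0,0,0],[0,0,0]],"turn":[0,0,0,0,0]}' | grep -E "pos|contact"
python3 - <<'E'
from h import *
f,K,T=grab("wrist"); np.savez("w12.npz",f=f,K=K,T=T); print(tork(T[:3,3]),T[2,3])
q=f.astype(int)
for x in(-22,0,22):
    c=int(round(proj(np.append(rk(x,40),.05),K,T)[0])); print(x,c); print(' '.join(f"{r}:{q[r,c].sum()//3}/{q[r,c,2]-q[r,c,0]}" for r in range(90,270,1) if True) if x==0 else q[90:270,c].mean(1).astype(int).tolist())
print([ (y,z,proj(np.append(rk(0,y),z),K,T)[1].round(1)) for y,z in((110,.07),(110,.055),(68,.055),(51,.05),(-5.4,.045),(-16.4,.045))])
E
```

```text
position: [0.5091, -0.345, 0.0705]
contact_force: [-4.8, -8.0, -0.2]
position: [0.5092, -0.3449, 0.0705]
contact_force: [-6.0, -10.6, -1.0]
position: [0.5101, -0.3414, 0.0704]
contact_force: [-0.0, 0.2, -0.9]
opening: 0.0547
position: [0.5102, -0.3419, 0.2084]
contact_force: [0.7, -0.3, 0.5]
position: [0.5155, -0.2961, 0.2044]
contact_force: [-0.1, -0.2, 0.3]
position: [0.5157, -0.297, 0.2053]
contact_force: [0.4, -0.3, 0.2]
[-0.95761771 84.24300738] 0.37628273981665294
-22 254
[209, 213, 218, 220, 224, 226, 229, 232, 234, 236, 222, 173, 176, 178, 176, 177, 175, 173, 171, 166, 165, 161, 162, 157, 156, 155, 152, 148, 149, 147, 145, 143, 138, 135, 133, 127, 122, 118, 113, 105, 100, 104, 111, 111, 116, 120, 120, 129, 130, 131, 132, 137, 138, 141, 143, 140, 140, 138, 140, 139, 136, 133, 134, 133, 133, 133, 126, 124, 122, 119, 112, 113, 110, 107, 102, 91, 84, 87, 97, 96, 95, 102, 104, 108, 111, 109, 113, 113, 116, 118, 117, 116, 112, 111, 109, 106, 105, 103, 99, 94, 91, 86, 81, 89, 99, 111, 120, 132, 141, 148, 159, 168, 167, 163, 160, 156, 152, 148, 143, 135, 129, 116, 123, 143, 142, 142,
[... 2591 characters left out ...]
, 87, 92, 92, 97, 100, 104, 105, 108, 112, 116, 119, 123, 125, 122, 120, 115, 114, 111, 106, 106, 102, 123, 147, 137, 110, 84, 90, 98, 112, 119, 127, 135, 142, 146, 152, 151, 153, 154, 155, 152, 148, 143, 137, 124, 119, 133, 140, 139, 142, 139, 138, 132, 132, 132, 129, 130, 130, 136, 128, 126, 137, 135, 137, 134, 136, 134, 136, 136, 132, 134, 135, 134, 132, 133, 132, 130, 130, 133, 129, 117, 134, 202, 220, 220, 220, 221, 191, 128, 131, 132, 135, 173, 210, 220, 219, 218, 206, 171, 135, 135, 136, 135]
[(110, 0.07, np.float64(80.6)), (110, 0.055, np.float64(82.0)), (68, 0.055, np.float64(129.1)), (51, 0.05, np.float64(146.6)), (-5.4, 0.045, np.float64(200.6)), (-16.4, 0.045, np.float64(210.7))]
```

```bash
python3 - <<'E'
from gap import *
d=np.load("w12.npz"); f,K,T=d["f"],d["K"],d["T"]; q=f.astype(int)
for c in(254,276,298): print(c,q[55:92,c].mean(1).astype(int).tolist())
for n,a in dict(al=(None,129.7,.021,.055),br=(130.,165.8,.0175,.0515),co=(166,192.7,.014,.048),st=(193,212.,.011,.045)).items(): print(n,cen(K,T,*a))
for r in range(72,86,2): print(r,*(tork(ray((276,r),K,T,z))[1].round(1) for z in(.07,.055)))
E
```

```text
254 [144, 142, 141, 139, 138, 136, 136, 134, 137, 138, 153, 200, 224, 225, 218, 207, 180, 167, 216, 232, 238, 237, 235, 224, 177, 74, 55, 46, 76, 135, 161, 174, 187, 196, 206, 209, 213]
276 [134, 134, 135, 133, 134, 133, 133, 136, 136, 139, 138, 140, 126, 100, 94, 91, 82, 113, 153, 170, 175, 171, 163, 145, 114, 62, 40, 32, 69, 109, 130, 136, 140, 146, 146, 149, 152]
298 [93, 93, 94, 92, 92, 97, 93, 92, 94, 93, 94, 101, 108, 101, 102, 101, 94, 120, 155, 168, 174, 174, 166, 147, 113, 62, 40, 37, 68, 108, 126, 131, 139, 143, 143, 145, 147]
al [88.5]
br [49.5 50. ]
co [17.4 18.3]
st [-8.5 -6.4]
72 116.9 118.5
74 115.3 116.8
76 113.7 115.1
78 112.1 113.4
80 110.5 111.7
82 108.8 110.0
84 107.2 108.3
```

The row looks closed, but there may be a gap of about 1 mm between the aluminium and the stop: the thin bars may have jammed under the chock's rubber. I'll seat each bar in turn with a light end-grip, starting with aluminium, then push the chock again.

```bash
python3 - <<'E'
from h import *
s=arm.sense();t=rk(-.4,88.5);print((t-s['position'][:2])/.075,(s['position'][2]-.040)/.075, (81.15-np.degrees(s['ee_rot'][2]))/90)
E
```

```text
[0.18237711 1.13519395] 2.2043579138931215 0.00043311614996939497
```

```bash

python3 -m jog '{"delta_pos":[[0.05,0.3,0],[0.07,0.45,0],[0.062,0.385,0],[0,0,0],[0,0,-0.2]],"turn":[0,0,0,0,0]}' 0.78 | grep -E "pos|contact"
python3 -m jog '{"delta_pos":[[0,0,-0.5],[0,0,-0.5],[0,0,-0.5],[0,0,-0.3],[0,0,-0.2]],"turn":[0,0,0,0,0]}' | grep -E "pos|contact"
python3 -m jog '{"delta_pos":[[0,0,0],[0,0,0],[0,0,0],[0,0,0],[0,0,0]],"turn":[0,0,0,0,0]}' 0 15| grep -E "pos|contact|open"
for i in 1 2; do python3 -m jog '{"delta_pos":[[0.0,0.006,0],[0.001,0.006,0],[0.001,0.006,0],[0.001,0.006,0],[0.001,0.006,0]],"turn":[0,0,0,0,0]}' | grep -E "pos|contact"; done
python3 -c "
from h import *
s=arm.sense();print(tork(s['position']))"
```

```text
position: [0.5308, -0.2118, 0.1923]
contact_force: [1.0, -0.7, 0.4]
position: [0.5282, -0.212, 0.0382]
contact_force: [-0.6, 1.2, -0.4]
position: [0.5294, -0.2122, 0.0409]
contact_force: [-0.7, -2.9, -1.2]
opening: 0.056
position: [0.5294, -0.2121, 0.041]
contact_force: [-4.5, -12.3, -1.0]
position: [0.5294, -0.2121, 0.0411]
contact_force: [-5.6, -19.1, -2.1]
[-0.21898328 88.17476296]
```

Aluminium does not move under 19 N, so it is hard against the stop. Same test on brass.

```bash

python3 -m jog '{"delta_pos":[[-0.004,-0.03,0],[-0.005,-0.03,0],[0,0,0],[0,0,0],[0,0,0]],"turn":[0,0,0,0,0]}' | grep -E "pos|contact"
python3 -m jog '{"delta_pos":[[0,0,0],[0,0,0],[0,0,0],[0,0,0],[0,0,0]],"turn":[0,0,0,0,0]}' 0.78| grep -E "pos|contact|open"
python3 -m jog '{"delta_pos":[[-0.03,-0.2,0],[-0.03,-0.2,0],[-0.019,-0.105,0],[0,0,0],[0,0,0]],"turn":[0,0,0,0,0]}' | grep -E "pos|contact"
python3 -m jog '{"delta_pos":[[0,0,0],[0,0,0],[0,0,0],[0,0,0],[0,0,0]],"turn":[0,0,0,0,0]}' 0 15| grep -E "pos|contact|open"
for i in 1 2; do python3 -m jog '{"delta_pos":[[0.0,0.006,0],[0.001,0.006,0],[0.001,0.006,0],[0.001,0.006,0],[0.001,0.006,0]],"turn":[0,0,0,0,0]}' | grep -E "pos|contact"; done
python3 -c "
from h import *
s=arm.sense();print(tork(s['position']))"
```

```text
position: [0.5294, -0.2121, 0.0409]
contact_force: [-3.0, -4.5, 2.6]
position: [0.5294, -0.2114, 0.0403]
contact_force: [0.0, -0.7, -0.4]
opening: 0.0712
position: [0.5231, -0.2499, 0.0402]
contact_force: [-1.4, 0.4, -0.3]
position: [0.5237, -0.2492, 0.0404]
contact_force: [1.1, 1.7, 0.4]
opening: 0.0561
position: [0.5237, -0.2491, 0.0404]
contact_force: [-1.0, -7.9, -3.5]
position: [0.5238, -0.249, 0.0405]
contact_force: [-2.5, -15.6, -4.0]
[-0.15910158 50.79515029]
```

Brass is also hard against aluminium. Now copper.

```bash

python3 -m jog '{"delta_pos":[[-0.004,-0.03,0],[-0.004,-0.03,0],[0,0,0],[0,0,0],[0,0,0]],"turn":[0,0,0,0,0]}' | grep -E "contact"
python3 -m jog '{"delta_pos":[[0,0,0],[0,0,0],[0,0,0],[0,0,0],[0,0,0]],"turn":[0,0,0,0,0]}' 0.78| grep -E "pos|contact|open"
python3 -m jog '{"delta_pos":[[-0.03,-0.2,0],[-0.03,-0.2,0],[-0.012,-0.06,0],[0,0,0],[0,0,0]],"turn":[0,0,0,0,0]}' | grep -E "pos|contact"
python3 -m jog '{"delta_pos":[[0,0,0],[0,0,0],[0,0,0],[0,0,0],[0,0,0]],"turn":[0,0,0,0,0]}' 0 15| grep -E "pos|contact|open"
for i in 1 2; do python3 -m jog '{"delta_pos":[[0.0,0.006,0],[0.001,0.006,0],[0.001,0.006,0],[0.001,0.006,0],[0.001,0.006,0]],"turn":[0,0,0,0,0]}' | grep -E "pos|contact"; done
python3 -c "
from h import *
s=arm.sense();print(tork(s['position']))"
```

```text
contact_force: [2.6, 0.4, 0.1]
position: [0.5232, -0.2494, 0.0403]
contact_force: [0.5, 0.2, 0.4]
opening: 0.0712
position: [0.5177, -0.2843, 0.0402]
contact_force: [0.1, 0.3, 0.5]
position: [0.5179, -0.2836, 0.0403]
contact_force: [-0.1, 0.8, 0.6]
opening: 0.0562
position: [0.518, -0.2835, 0.0404]
contact_force: [-2.4, -7.9, -0.7]
position: [0.5181, -0.2834, 0.0404]
contact_force: [-4.1, -13.7, -2.6]
[-0.45730247 15.96072302]
```

Copper and steel are solid too, so the row is closed. I'll re-seat the chock with one final light push and leave.

```bash

python3 -m jog '{"delta_pos":[[-0.004,-0.03,0],[-0.004,-0.03,0],[0,0,0],[0,0,0],[0,0,0]],"turn":[0,0,0,0,0]}' | grep -E "contact"
python3 -m jog '{"delta_pos":[[0,0,0],[0,0,0],[0,0,0],[0,0,0],[0,0,0]],"turn":[0,0,0,0,0]}' 0.78| grep -E "pos|contact|open"
python3 -m jog '{"delta_pos":[[0,0,0.1],[0,0,0.4],[0,0,0.4],[0,0,0.3],[0,0,0]],"turn":[0,0,0,0,0]}' | grep -E "pos|contact"
python3 -m jog '{"delta_pos":[[-0.04,-0.28,0],[-0.04,-0.28,0],[-0.04,-0.25,0],[0,0,0],[0,0,0]],"turn":[0,0,0,0,0]}' | grep -E "pos|contact"
python3 -m jog '{"delta_pos":[[0,0,-0.2],[0,0,-0.3],[0,0,-0.2],[0,0,-0.1],[0,0,0]],"turn":[0,0,0,0,0]}' | grep -E "pos|contact"
python3 -m jog '{"delta_pos":[[0,0,0],[0,0,0],[0,0,0],[0,0,0],[0,0,0]],"turn":[0,0,0,0,0]}' 0 20| grep -E "pos|contact|open"
python3 -m jog '{"delta_pos":[[0,0,0],[0,0,0],[0,0,0],[0,0,0],[0,0,0]],"turn":[0,0,0,0,0]}' | grep -E "pos|contact|open"
for i in 1 2; do python3 -m jog '{"delta_pos":[[0.001,0.008,0],[0.001,0.008,0],[0.001,0.008,0],[0.001,0.008,0],[0.001,0.008,0]],"turn":[0,0,0,0,0]}' | grep -E "pos|contact"; done
python3 -c "
from h import *
s=arm.sense();print(tork(s['position']))"
```

```text
contact_force: [-0.6, 0.6, 0.8]
position: [0.518, -0.284, 0.0403]
contact_force: [0.6, 0.1, -0.9]
opening: 0.0712
position: [0.5201, -0.2852, 0.1345]
contact_force: [0.6, -0.5, 0.6]
position: [0.5085, -0.3447, 0.1296]
contact_force: [-0.0, -0.7, 0.5]
position: [0.5085, -0.3437, 0.0693]
contact_force: [1.1, 0.5, 0.3]
position: [0.5091, -0.3448, 0.0707]
contact_force: [0.2, -0.1, -0.2]
opening: 0.0341
position: [0.5091, -0.3448, 0.0705]
contact_force: [0.6, -0.3, 1.9]
opening: 0.0249
position: [0.5092, -0.3446, 0.0705]
contact_force: [-1.6, -9.6, -0.7]
position: [0.5092, -0.3444, 0.0706]
contact_force: [-4.6, -16.7, -4.4]
[  0.14776435 -45.6201188 ]
```

```bash

python3 -m jog '{"delta_pos":[[-0.002,-0.02,0],[-0.002,-0.02,0],[-0.001,-0.01,0],[-0.001,-0.01,0],[0,0,0]],"turn":[0,0,0,0,0]}' | grep -E "pos|contact"
python3 -m jog '{"delta_pos":[[0,0,0],[0,0,0],[0,0,0],[0,0,0],[0,0,0]],"turn":[0,0,0,0,0]}' 0.78| grep -E "pos|contact|open"
python3 -m jog '{"delta_pos":[[0,0,0.1],[0,0,0.3],[0,0,0.5],[0,0,0.5],[0,0,0.4]],"turn":[0,0,0,0,0]}'| grep -E "pos|contact"
python3 -m jog '{"delta_pos":[[0,0,0],[0,0,0],[0,0,0],[0,0,0],[0,0,0]],"turn":[0,0,0,0,0]}'| grep -E "pos|contact"
python3 - <<'E'
from gap import *
f,K,T=grab("wrist"); np.savez("w13.npz",f=f,K=K,T=T); q=f.astype(int); print(tork(T[:3,3]),T[2,3])
c=int(proj(np.append(rk(0,-40),.08),K,T)[0])
print(c,' '.join(f"{r}:{q[r,c].sum()//3}/{q[r,c,2]-q[r,c,0]}" for r in range(60,240)))
for n,a in dict(w12=(232.7,261.5)).items():
    d=np.load("w12.npz"); print([tork(ray((276,r),d["K"],d["T"],z))[1].round(1) for r,z in((232.7,.0665),(261.5,.093))])
E
```

```text
position: [0.5091, -0.3446, 0.0705]
contact_force: [-1.3, -6.1, -0.4]
position: [0.5092, -0.3429, 0.0703]
contact_force: [-0.9, -0.3, 0.4]
opening: 0.0618
position: [0.5097, -0.3434, 0.2084]
contact_force: [-0.3, 0.3, 1.5]
position: [0.5088, -0.3429, 0.2041]
contact_force: [0.5, 1.1, 0.5]
[-0.29329312 37.57914433] 0.37518101690926337
275 60:228/-2 61:228/-3 62:225/-3 63:222/-2 64:219/-4 65:218/-2 66:216/-3 67:214/-3 68:208/-5 69:203/-5 70:196/-6 71:187/-6 72:185/-5 73:175/-4 74:168/-5 75:140/-4 76:101/-4 77:98/-5 78:99/22 79:107/69 80:113/72 81:110/73 82:118/75 83:119/78 84:121/81 85:122/81 86:127/82 87:126/83 88:130/84 89:127/86 90:130/86 91:133/86 92:137/86 93:138/86 94:140/87 95:141/84 96:141/88 97:139/88 98:138/88 99:139/86 100:137/86 101:136/85 102:131/82 103:129/83 104:126/85 105:127/80 106:123/81 107:123/78 108:117/78 109:113/77 110:111/75 111:110/72 112:110/70 113:107/65 114:103/64 115:95/60 116:93/57 117:80/53 118:78/56 119:89/66 120:93/70 121:96/73 122:97/77 123:98/80 124:105/80 125:109/81 126:108/82 127:108/85 128:113/84 129:116/83 130:117/83 131:120/85 132:120/83 133:117/
[... 449 characters left out ...]
/-2 178:38/2 179:34/1 180:40/1 181:66/64 182:85/106 183:89/106 184:89/107 185:86/106 186:80/98 187:56/61 188:31/-2 189:27/-3 190:28/-1 191:26/1 192:37/-3 193:41/2 194:43/-4 195:49/-2 196:49/-3 197:45/-1 198:41/1 199:42/-5 200:43/-1 201:44/-3 202:41/0 203:40/-1 204:39/1 205:54/-4 206:65/-4 207:67/-1 208:62/-2 209:64/0 210:64/-4 211:58/-2 212:61/-2 213:64/-1 214:60/-1 215:50/0 216:54/-7 217:104/-21 218:137/-28 219:138/-29 220:139/-31 221:136/-28 222:138/-30 223:136/-29 224:140/-29 225:137/-29 226:137/-29 227:141/-29 228:137/-29 229:139/-30 230:138/-29 231:135/-30 232:139/-29 233:137/-29 234:136/-28 235:137/-31 236:136/-33 237:119/-27 238:84/-18 239:83/-19
[np.float64(-33.1), np.float64(-52.3)]
```

```bash
python3 - <<'E'
from gap import *
d=np.load("w13.npz"); K,T=d["K"],d["T"]
for n,a in dict(al=(None,77.5,.021,.055),br=(77.7,117.5,.0175,.0515),co=(117.7,146.6,.014,.048),st=(146.8,168.2,.011,.045)).items(): print(n,cen(K,T,*a))
print("knob",[tork(ray((275,r),K,T,z))[1].round(1) for r,z in((187.5,.0665),(216.5,.093))], arm.sense()['t'])
f,K,T=grab("wrist"); print(np.abs(f.astype(int)-d["f"]).max())
E
```

```text
al [88.5]
br [50.  49.8]
co [18.1 18.7]
st [-6.9 -6.2]
knob [np.float64(-32.5), np.float64(-53.3)] 63.0
78
```

Measured spacings are 38.6, 31.5 and 24.95 mm, against 38.3, 31.3 and 24.8 mm for touching bars. The chock face is within measurement error of the steel bar, so I'm handing in.

```bash
python3 -c "
from workcell import arm
print(arm.sign_off())"
```

```text
the job is handed in; nothing more can be done
None
```

The job is handed in at about 63 s: the four bars are on the rack in order (aluminium, brass, copper, steel), square, centred to within about 1 mm and touching as far as I could measure, with the chock pushed up against the steel bar and released.

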